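Stopper the teapot with the sprung tongs

ROBOT

A 6-joint arm with a two-finger parallel gripper is mounted at the origin on the work surface. World frame = base frame: x ahead of the robot, y to its left, z up, the work surface at z = 0. Lengths are in m, angles in degrees, forces in N, time in s.
With the tool pointing down it reaches from about 0.275 to 0.825 m from the base axis. Payload 5.2 kg.
Tool frame: the origin (TCP) lies at the very end of the fingers, on their centre line; the grasp point (between the pads) lies 19 mm behind it; z points along the fingers, y is the direction in which the jaws open and shut (so a half turn about z gives the same grasp; the last joint's range is limited). The gripper opens to 93 mm and grips with 3 to 60 N. Pads are 15 mm wide; open, the fingers measure 128 mm over their backs; the gripper's body (75 mm by 188 mm) begins 65 mm behind the grasp point.
Start: joints at [-83.927, 14.817, 87.949, -0, 77.235, -11.62], TCP at [0.167, -0.524, 0.219] pointing down, gripper open.
Joint ranges: [-179.93, 179.93], [-52.35, 119.4], [10.71, 147.94], [-69.91, 249.91], [12.55, 155.21], [-178.61, 178.61]. Speed limits (degrees/s): [147.25, 147.25, 180, 180, 180, 180].

INTERFACE

Orientations are given as [roll, pitch, yaw] about the fixed x, y, z axes, in that order (R = Rz(yaw) Ry(pitch) Rx(roll)).
In Python, from station import arm, eyes, finder gives the robot as it stands.
- The arm moves only by the tool apply_moves, never from a script. Its argument "moves" is one flat list of numbers, 4 for each row, row after row: the shift along the tool's x, y, z in cm, then the turn about the tool's z in degrees. In form: [x, y, z, spin, x, y, z, spin, ...]. A call has 1 to 5 rows; each row is the pose to reach, as a shift and turn from the pose commanded when the call began, along the tool's axes at that moment; what a row does not reach only later rows make up. A row lasts 1/8 s, in which the tool goes at most 62.5 mm and 10.7 degrees, less where a joint would pass 70% of its speed; a pose out of reach is approached as far as the arm can. A call with a gripper value outside its range is refused whole. "hand" is the opening, from 0 (shut) to 1 (fully open), set as the call begins (left out, the last holds). The fingers move at their own pace and stop on an object; the grip force is fixed at half the most. Time passes only in rows, so rows that repeat a pose let the fingers close. It gives the time, the measured TCP pose, the force and the opening at its end, in the units of the state.
- arm.get_obs(): the state, without advancing time (a new reading comes with each control period).
- eyes.capture(name): name is "side" or "top"; returns a dict with "pixels" (420x560x3 uint8, red, green, blue), "camera_matrix" (3x3 intrinsics, pixels), "rvec" (rotation vector, rad) and "tvec" (3), from world to camera coordinates, as OpenCV has them. Camera axes: x right, y down, z forward; pixel columns grow to the right and rows downward; lengths in m; the calibration is good to about 2 mm. A picture is of the moment at which its call begins. There is no depth.
- arm.job_done(): hands the job in, once; it reports no verdict.
Trained networks look in a picture, given as the dict that the camera call returned (one of the last four; its "shot" number tells which), for a name from the list of things; names that differ only in an ending like _2 or _b are one class to them, and where a whole thing is asked for, a point or a joint stands for the part that bears it (a point fixed in the world has none). Each returns a list of dicts, best first, with "confidence" (0 to 1); they miss things now and then, are a little off and sometimes report something else, mostly with a low value. They report only what shows in the picture. A call takes as long as a camera call. They do not tell look-alikes from the thing itself.
- finder.boxes_of(picture, name): "point" ([column, row] in pixels, amid what is visible of it).
The state is a dict: "t": time; "q": joint angles; "joint_velocities": joint speeds; "tau": joint torques, N m; "ee_pos": TCP position; "tcp_rot": TCP orientation; "force": force on the tool from outside, world axes, zero at the start; "moment": the same for the moment, N m; "grip_width": finger opening in m.
Only numpy, scipy, OpenCV 4.12 (cv2) and the standard library are available. Lean on these libraries where they do the work, as an engineer would, in place of code of your own. Each camera call takes 0.05 s, during which the arm holds its last target.

TASK

The porcelain stopper has just been scalded clean, so do not touch it with the gripper: take the sprung tongs from their holder, squeeze them gently on the stopper's knob and lift it off its draining ring. Press it with the tongs into the collar of the teapot lid, feeling it through the stiff lips and onto the soft gasket until it comes to a firm stop, without forcing it, then stand the tongs back in their holder and let go. Leave the jar and the spoon where they are.

Things in the scene. Friction and masses are not known exactly. Their poses are not given: they have to be found in the camera images.
- tongs_grip (a point): Loose steel tongs, 125 mm tall, 80 g, upright in the holder, bow on top. This point: on the mid-line amid two black grip plates (each 24 wide x 12 mm high, outer faces 48 mm apart when open), 88 mm above the tip ends, 37 mm below the bow's top. z up; squeeze along y. The spring pushes back about 6 N per plate at once, 9 N when closed on the knob; a quarter of any extra squeeze reaches the knob.
- tongs_tips (a point): Point midway between the lower ends of the tongs' two tips (tip pads 14 mm wide along x, 4 mm thick, 15 mm high). Tips are 32 mm apart inside when open; each mm off the plate distance takes about 3.8 mm off the tip distance, and the tips meet the 14 mm knob with the plates about 43 mm apart.
- tongs_l (a joint): Angle of a tong arm about its hinge (30 mm above the grip plates; both arms move alike): 0 open, about 0.08 rad with the tips closed on the stopper's knob, 0.14 with the tips shut.
- stopper_mid (a point): Loose porcelain stopper, 40 mm tall, 28 to 56 g, upright in the draining ring. This point: on its axis half-way up; z along it, up. From below: tapered plug 18 mm long (8 mm across at its end, 14 mm from 10 mm up), flange 40 mm across, 4 mm thick (underside 2 mm below this point), blue round knob 14 mm across, 18 mm high. Fragile: at most 22 N from one tong arm, 36 N from both (squeeze and push).
- flange_top (a point): Centre of the top of the stopper's flange, at the foot of the knob, 2 mm above point stopper_mid. The tongs' tip ends can rest on the flange on both sides of the knob, nearly closed or closed, and push the stopper down.
- rest_top (a point): Top centre of the brown draining ring (36 mm across, 24 mm bore, 32 mm high) fixed on a white saucer (108 mm across); the stopper's flange rests on it.
- seat (a point): Point on the axis of the fixed glass teapot's round steel collar (38 mm across, bore 18 mm), 104 mm above the table; z up. The collar is screwed into the lid by hand: its top stands 0 to 24 mm above this point, differently each time and not measured. Lid 94 mm across, its top 8 mm below this point. Spout to this point's +y, handle to -y, both lower and within 110 mm of the axis.
- gasket (a joint): How far the orange gasket ring on the collar's top (34 mm across, standing 2.5 mm over it) is squashed: 0 free, 0.0025 m when the flange stops firmly on the collar (over 0.001 wanted). Lips 4 to 10 mm down the bore leave 11 mm: a stopper set down stands 6 mm off the gasket. Lips and gasket yield to about 4 to 9 N and the lips then hold it; pressing over 20 N is forcing.
- holder: Blue ceramic holder for the tongs, fixed: an open box 34 mm (its x) by 74 mm (its y) and 50 mm high, walls and floor 5 mm. Origin at the centre of its underside, z up. The tongs stand in it on its floor, their y along its y.
- jar: Clear plastic jar with red twist cap, loose, 68 mm across, 105 mm tall, origin at the centre of its underside. Bystander.
- spoon: Steel spoon lying on the table, loose, 140 mm long along its x. Bystander.
Not all that is in view belongs to the job. What is shaped like the part that bears tongs_grip but blue or purple is not meant.

How it is judged (in metres and radians):
On the way, in this order (a step that is already met when the one before it is completed fails the run):
1. the stopper is carried clear of the draining ring (more than 40 mm from its start) in the squeezed tongs (distance of stopper_mid from where it was at the start of the episode above 0.04 m and contact force between tongs and stopper above 0.3 N and height (world z) of stopper_mid above 0.06 m), for 0.2 s.
2. the stopper is pressed home in the lid (value of joint gasket above 0.001 m and horizontal distance between stopper_mid and seat below 0.004 m and z of stopper_mid in the frame of seat between 0 and 0.03 m and angle between stopper_mid's own z axis and vertical below 0.1 rad), for 0.2 s.
At the end, for the whole second after the job is handed in: The stopper is upright in the collar (within 4 mm of its axis, tilt under 0.1 rad, at rest) and keeps the gasket squashed by more than 1 mm of its 2.5 mm, and the tongs stand at rest in their holder, tips on its floor, leaning less than 0.3 rad, grip point within 30 mm of the holder's axis (all of step 2 and linear speed of stopper below 0.02 m/s and z of tongs_grip in the frame of holder between 0.08 and 0.1 m and horizontal distance between tongs_grip and holder below 0.03 m and angle between tongs_grip's own z axis and vertical below 0.3 rad and linear speed of tongs below 0.03 m/s); the robot touches nothing.
It fails at once if the gripper touches the scalded stopper (contact force between the fingers and stopper above 0.5 N).
It fails at once if a tong arm loads the porcelain with more than 22 N (contact force between any of tongs_l, tongs_r and stopper above 22 N).
It fails at once if the stopper is forced: the two tong arms together load it (squeeze and push) with more than 36 N (contact force between tongs and stopper above 36 N).
It fails at once if the jar or the spoon is moved by more than 20 mm (distance of any of jar, spoon from where it was at the start of the episode above 0.02 m).
It also fails if it takes over 64 s, if anything falls off the work surface, if the arm or the gripper's body presses on something with over 40 N, if the wrist force passes 120 N, or if a joint passes its speed limit or range.

## Working session

There is one attempt and no reset: what is moved stays moved. The work goes in short steps, Python scripts to look and compute and a tool call to move; the robot and the scene stay as the last step left them, time stands still between calls to the robot, and variables do not carry over. Pictures are saved under pics/ and viewed, and the job is handed in when it is done.

Besides the shell and the picture viewer there is one more tool, called after ">>>" as a command line: name --argument value ..., lists and objects as JSON in quotes. apply_moves: Moves the arm, as the interface text tells. Its arguments: {"type":"object","properties":{"moves":{"type":"array","items":{"type":"number"}},"hand":{"type":"number"}},"required":["moves"]}

```bash
ls; mkdir -p pics; python3 - <<'E'
from station import arm, eyes, finder
import cv2, numpy as np
o=arm.get_obs(); print(o)
for n in ("side","top"):
    p=eyes.capture(n); cv2.imwrite(f"pics/{n}0.png",p["pixels"][:,:,::-1])
    R=cv2.Rodrigues(np.array(p["rvec"]))[0]; print(n,p["shot"],np.array(p["camera_matrix"]).tolist(),"cam",(-R.T@np.array(p["tvec"]).ravel()).round(3),R.round(3).tolist())
    for nm in ["tongs_grip","tongs_tips","stopper_mid","flange_top","rest_top","seat","gasket","holder","jar","spoon"]:
        try: print(nm,[(np.round(d["point"],1).tolist(),round(d["confidence"],2)) for d in finder.boxes_of(p,nm)])
        except Exception as e: print(nm,e)
E
```

```text
pics
{'t': 0.0, 'q': array([-8.39258085e+01,  1.48576968e+01,  8.80112172e+01,  1.32668587e-03,
        7.72329713e+01, -1.16201334e+01]), 'joint_velocities': array([ 0.0482309 , -0.05305251, -0.01212899, -0.04069989, -0.05481016,
       -0.0835598 ]), 'tau': array([-1.64833247e-03, -4.37311471e+01, -2.83999532e+01,  7.15007284e-02,
        4.14284784e-02, -1.45778554e-04]), 'ee_pos': array([ 0.16713353, -0.52342581,  0.2178314 ]), 'tcp_rot': array([-1.79900463e+02, -2.17888126e-02,  1.76940117e+01]), 'force': array([ 0.39968371, -0.32743743,  0.95943896]), 'moment': array([0.03959728, 0.03060369, 0.02114604]), 'grip_width': 0.09313437143851719}
side 1 [[493.3652576683775, 0.0, 278.2056091271204], [0.0, 493.3652576683775, 213.80977570839508], [0.0, 0.0, 1.0]] cam [ 0.465 -0.872  0.569] [[0.99, -0.14, -0.02], [-0.086, -0.482, -0.872], [0.113, 0.865, -0.489]]
tongs_grip [([289.5, 283.7], 0.91), ([269.3, 240.0], 0.77), ([176.7, 285.2], 0.7), ([268.8, 337.6], 0.7), ([241.8, 288.1], 0.61)]
tongs_tips [([264.2, 334.5], 0.91), ([286.3, 284.7], 0.89), ([241.4, 287.1], 0.81), ([182.0, 286.0],
[... 424 characters left out ...]
  1.013] [[-0.023, -1.0, -0.004], [-0.984, 0.023, -0.175], [0.175, -0.0, -0.985]]
tongs_grip [([330.4, 221.5], 0.79), ([426.3, 241.4], 0.7), ([375.2, 211.7], 0.61), ([383.9, 257.5], 0.54)]
tongs_tips [([378.1, 211.6], 0.81), ([426.1, 245.2], 0.78), ([369.9, 306.1], 0.69), ([331.7, 221.4], 0.67), ([381.1, 258.8], 0.64)]
stopper_mid [([139.1, 243.8], 0.71), ([196.1, 165.0], 0.63)]
flange_top [([139.6, 246.4], 0.49), ([373.1, 256.4], 0.34)]
rest_top [([146.1, 250.6], 0.56), ([368.2, 261.1], 0.51)]
seat [([248.3, 218.6], 0.86)]
gasket [([244.6, 208.3], 0.7)]
holder [([368.7, 262.0], 0.85)]
jar [([358.1, 154.7], 0.86), ([144.7, 253.0], 0.27), ([371.0, 255.0], 0.24)]
spoon [([192.6, 163.2], 0.58)]
```

View pics/side0.png

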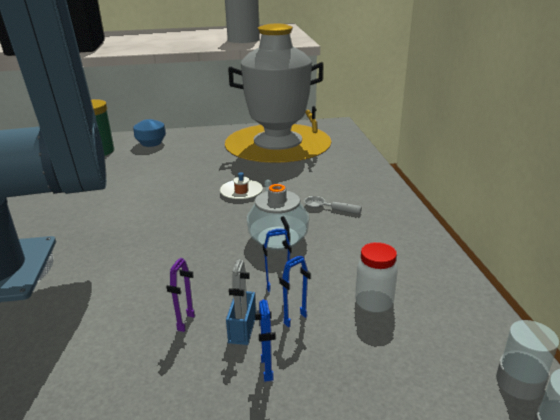

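View pics/top0.png

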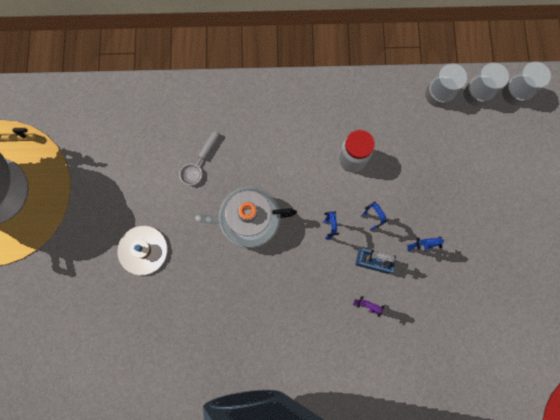

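The steel tongs stand in the blue holder, at side (240,287) and top (381,260). The look-alikes, blue at side (289,284), (277,240) and (267,338) and purple at (180,290), stand free. Next I'll enlarge the area to confirm this and measure.

```bash
python3 - <<'E'
import cv2, numpy as np
s=cv2.imread("pics/side0.png"); t=cv2.imread("pics/top0.png")
def crop(im,c,r,w,h,f): return cv2.resize(im[r:r+h,c:c+w],None,fx=f,fy=f,interpolation=cv2.INTER_CUBIC)
a=crop(s,205,245,80,110,5); b=crop(t,345,235,66,50,6)
cv2.imwrite("pics/c_s_tongs.png",a); 
c=crop(s,215,165,110,90,5); d=crop(t,110,220,66,60,6); e=crop(t,210,180,80,70,6)
def st(l): 
    h=max(x.shape[0] for x in l); return np.hstack([cv2.copyMakeBorder(x,0,h-x.shape[0],0,4,cv2.BORDER_CONSTANT) for x in l])
cv2.imwrite("pics/c1.png",st([a,b])); cv2.imwrite("pics/c2.png",c); cv2.imwrite("pics/c3.png",cv2.resize(st([d,e]),None,fx=.85,fy=.85))
E
```

```text
(no output)
```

View pics/c1.png

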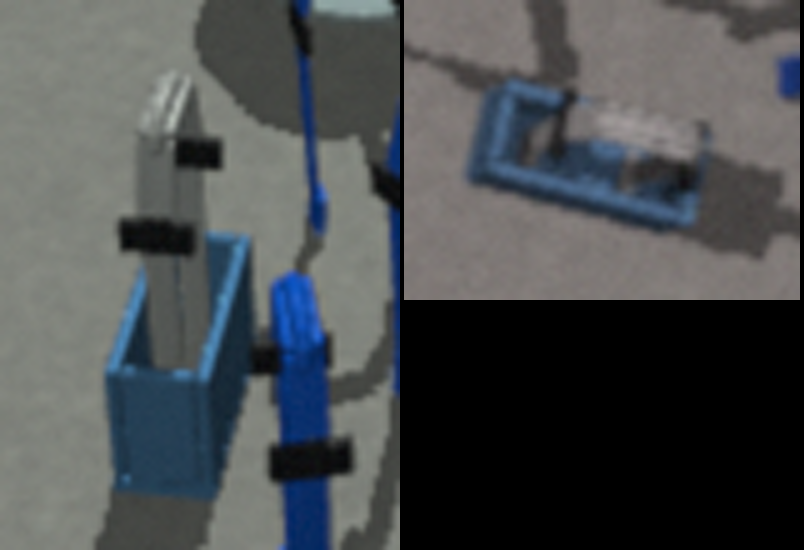

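View pics/c2.png

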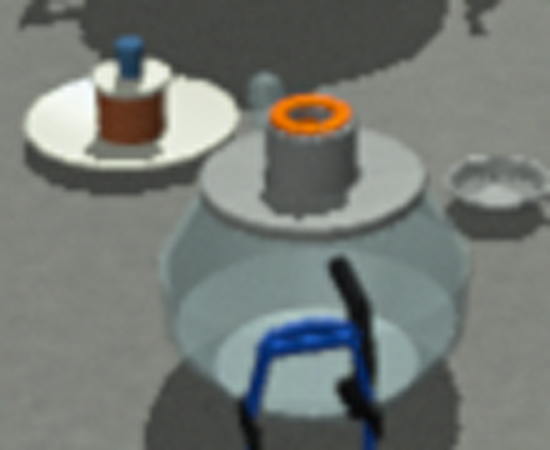

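View pics/c3.png

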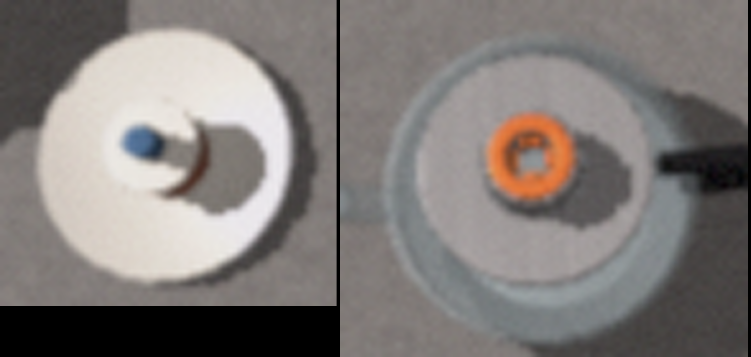

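```bash
cat > h.py <<'E'
import cv2, numpy as np
from scipy.optimize import least_squares
def par(p):
    return np.array(p["camera_matrix"],float),np.array(p["rvec"],float).ravel(),np.array(p["tvec"],float).ravel()
def proj(p,X): 
    K,r,t=par(p); return cv2.projectPoints(np.atleast_2d(np.array(X,float)),r,t,K,None)[0][:,0]
def tri(ps,pt,us,ut):
    def P(p): K,r,t=par(p); return K@np.hstack([cv2.Rodrigues(r)[0],t[:,None]])
    X=cv2.triangulatePoints(P(ps),P(pt),np.array(us,float)[:,None],np.array(ut,float)[:,None])[:,0]; X=X[:3]/X[3]
    e=[np.linalg.norm(proj(ps,X)[0]-us),np.linalg.norm(proj(pt,X)[0]-ut)]
    return X.round(4),np.round(e,2)
def ray_z(p,u,z):
    K,r,t=par(p);R=cv2.Rodrigues(r)[0];c=-R.T@t;d=R.T@np.linalg.inv(K)@[u[0],u[1],1.];return c+d*(z-c[2])/d[2]
def cent(im,m,win):
    c0,r0,c1,r1=win; mm=np.zeros(m.shape,bool); mm[r0:r1,c0:c1]=m[r0:r1,c0:c1]; y,x=np.nonzero(mm); 
    return np.array([x.mean(),y.mean()]),len(x),(x.min(),x.max(),y.min(),y.max())
def circ(c,r,z,n=40):
    a=np.linspace(0,2*np.pi,n); return np.c_[c[0]+r*np.cos(a),c[1]+r*np.sin(a),0*a+z]
def draw(im,p,X,col,f,off,closed=False):
    u=((proj(p,X)-off+.5)*f-.5).round().astype(int); cv2.polylines(im,[u.reshape(-1,1,2)],closed,col,1,cv2.LINE_AA)
def box(c,yaw,hx,hy,z):
    R=np.array([[np.cos(yaw),-np.sin(yaw)],[np.sin(yaw),np.cos(yaw)]])
    q=np.array([[1,1],[-1,1],[-1,-1],[1,-1]])*[hx,hy]@R.T+c[:2]; return np.c_[q,[z]*4]
E
python3 - <<'E'
from station import arm, eyes, finder
from h import *
import pickle
s=eyes.capture("side");t=eyes.capture("top"); pickle.dump((s,t),open("p0.pkl","wb"))
def hsv(p): 
    h=cv2.cvtColor(p["pixels"],cv2.COLOR_RGB2HSV).astype(int); return h[...,0],h[...,1],h[...,2]
h,sa,v=hsv(s); H,S,V=hsv(t)
org=lambda h,sa,v:(h<16)&(h>3)&(sa>180)&(v>120)
a=cent(0,org(h,sa,v),(262,175,300,210)); b=cent(0,org(H,S,V),(230,195,265,225)); print(a,b,tri(s,t,a[0],b[0]))
bl=lambda h,sa,v:(h>98)&(h<120)&(sa>90)&(v>40)
a=cent(0,bl(h,sa,v),(232,168,250,182)); b=cent(0,bl(H,S,V),(128,240,146,255)); print("knob",a,b,tri(s,t,a[0],b[0]))
# saucer
w=lambda h,sa,v:(sa<45)&(v>185)
b=cent(0,w(H,S,V),(110,220,175,280)); print("saucer",b, ray_z(t,((b[2][0]+b[2][1])/2,(b[2][2]+b[2][3])/2),.01))
# plates (rough)
print("front",tri(s,t,(236.2,292),(392.3,263)),"back",tri(s,t,(244.8,275.6),(372.2,255.8)),"bow",tri(s,t,(240.6,261),(385.7,256.7)))
for u in [(500,82),(470,180),(690,222),(707,125)]:
    print(ray_z(t,((u[0]-404)/6+345,u[1]/6+235),.05).round(4))
for u,z in [((108,372),.05),((205,378),.05),((250,236),.05),((118,487),0),((213,497),0)]:
    print(z,ray_z(s,(u[0]/5+205,u[1]/5+245),z).round(4))
E
```

```text
(array([276.10606061, 187.57575758]), 66, (np.int64(269), np.int64(284), np.int64(184), np.int64(191))) (array([247.32307692, 210.15384615]), 65, (np.int64(241), np.int64(254), np.int64(203), np.int64(217))) (array([0.5789, 0.0224, 0.1248]), array([0.07, 0.08]))
knob (array([240.45945946, 175.2972973 ]), 37, (np.int64(238), np.int64(243), np.int64(172), np.int64(180))) (array([137.61904762, 247.57142857]), 21, (np.int64(135), np.int64(140), np.int64(246), np.int64(249))) (array([0.5191, 0.2587, 0.0497]), array([0.08, 0.11]))
saucer (array([140.29155844, 249.65584416]), 1540, (np.int64(118), np.int64(166), np.int64(226), np.int64(274))) [0.51792983 0.26102868 0.01      ]
front (array([ 0.474 , -0.263 ,  0.0929]), array([1.59, 1.41])) back (array([ 0.49  , -0.2238,  0.0934]), array([1.9 , 1.76])) bow (array([ 0.4842, -0.241 ,  0.1344]), array([2.02, 1.88]))
[ 0.5056 -0.2101  0.05  ]
[ 0.4718 -0.1978  0.05  ]
[ 0.4555 -0.2731  0.05  ]
[ 0.489  -0.2813  0.05  ]
0.05 [ 0.4581 -0.2738  0.05  ]
0.05 [ 0.4878 -0.2815  0.05  ]
0.05 [ 0.5087 -0.2137  0.05  ]
0 [ 0.4578 -0.2719  0.    ]
0 [ 0.4878 -0.2813  0.    ]
```

```bash
cat > fit.py <<'E'
from h import *
import pickle
s,t=pickle.load(open("p0.pkl","rb"))
# holder fit: top view corners and side corners
T=[((500-404)/6+345,82/6+235),((470-404)/6+345,180/6+235),((690-404)/6+345,222/6+235)]
S=[((108)/5+205,372/5+245),(205/5+205,378/5+245),(250/5+205,236/5+245)]
S0=[(118/5+205,487/5+245),(213/5+205,497/5+245)]
# box corner order: (+,+)(-,+)(-,-)(+,-)
def res(v):
    b=box(v[:2],v[2],.017,.037,.05); c=box(v[:2],v[2],.017,.037,0)
    return np.r_[(proj(t,b[[0,1,2]])-np.array(T)+.0).ravel(),(proj(s,b[[2,3,0]])-np.array(S)).ravel(),(proj(s,c[[2,3]])-np.array(S0)).ravel()]
r=least_squares(res,[.48,-.24,-.2]); print(r.x,np.rad2deg(r.x[2]),r.fun.round(1))
hx=r.x
def show(win,p,f,things,out):
    c,rw,w,h=win; im=cv2.resize(p["pixels"][rw:rw+h,c:c+w,::-1],None,fx=f,fy=f,interpolation=cv2.INTER_CUBIC)
    for X,col in things: draw(im,p,X,col,f,(c,rw),True)
    cv2.imwrite(out,im); return im
if __name__=="__main__":
    c,y=hx[:2],hx[2]
    R=np.array([[np.cos(y),-np.sin(y)],[np.sin(y),np.cos(y)]])
    th=[(box(c,y,.017,.037,z),(0,255,0)) for z in (0,.05)]
    for sg in (1,-1):
        for z in (.087,.099):
            th.append((box(c+R@[0,sg*.023],y,.012,.001,z),(0,0,255)))
    th.append((box(c,y,.007,.02,.13),(255,0,255)))
    a=show((205,245,80,110),s,5,th,"pics/f1.png"); b=show((345,235,66,50),t,6,th,"pics/f2.png")
    b=cv2.copyMakeBorder(b,0,a.shape[0]-b.shape[0],0,0,cv2.BORDER_CONSTANT); cv2.imwrite("pics/f.png",np.hstack([a,b]))
    seat=(.5789,.0224); st=(.5191,.2587)
    tz=.1248
    g=[(circ(seat,.017,tz),(0,255,0)),(circ(seat,.047,.096),(0,0,255)),(circ(seat,.019,tz-.003),(255,0,0))]
    k=[(circ(st,.007,.058),(0,255,0)),(circ(st,.020,.041),(0,0,255)),(circ(st,.018,.037),(255,0,255)),(circ(st,.018,.005),(255,0,255)),(circ(st,.054,.01),(255,0,0))]
    ims=[show((215,165,110,90),s,4,g+k,"pics/g1.png"),show((110,180,180,100),t,4,g+k,"pics/g2.png")]
    w=max(i.shape[1] for i in ims); cv2.imwrite("pics/g.png",cv2.resize(np.vstack([cv2.copyMakeBorder(i,0,0,0,w-i.shape[1],cv2.BORDER_CONSTANT) for i in ims]),None,fx=.78,fy=.78))
E
python3 fit.py
```

```text
[ 0.48169648 -0.24122482 -0.24996887] -14.322161231733606 [-0.3 -0.8  1.5 -1.3 -0.1 -0.3 -1.3 -0.3  0.8 -0.2 -1.  -1.4 -1.1  0.6
  0.8 -0.1]
```

View pics/f.png

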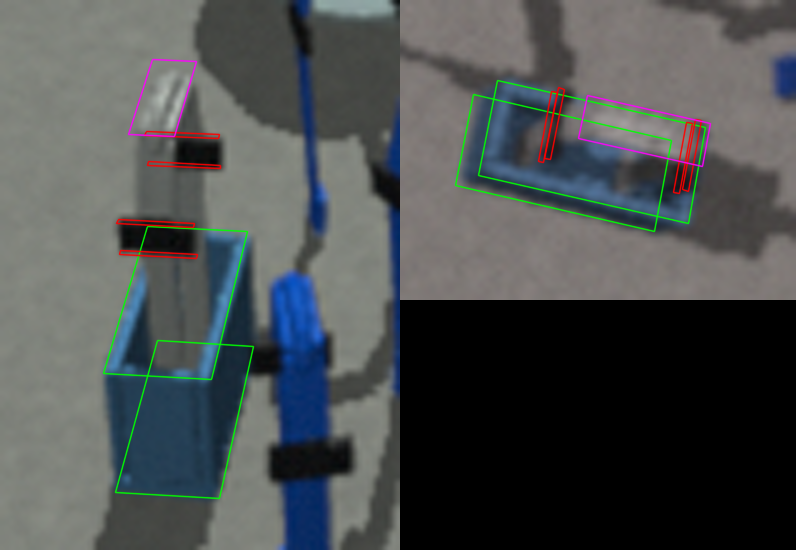

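View pics/g.png

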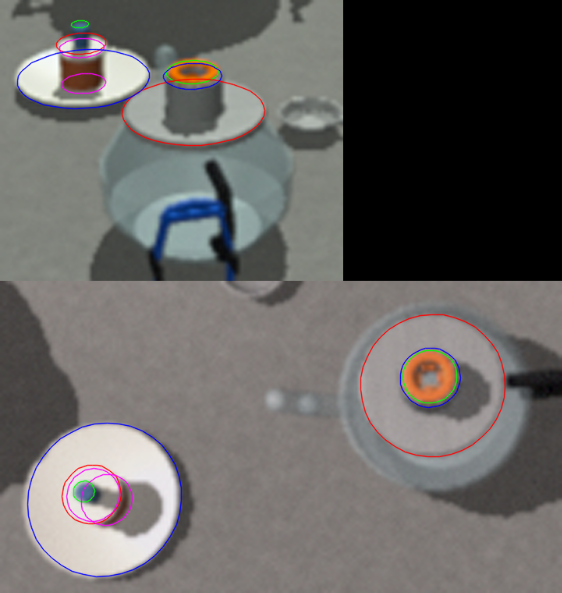

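The overlays fit in both views. The tongs stand centred in the holder at about (0.4817, -0.2412), yaw -14.3°, with the grip at z 0.093. The gasket top is near z 0.125 and the stopper is at (0.519, 0.259). The steel tongs with black plates in the holder are the ones meant.

```bash
cat > mv.py <<'E'
import sys, numpy as np
from station import arm
def go(x,y,z,yaw=None):
    o=arm.get_obs(); p=o["ee_pos"]; a=o["tcp_rot"][2]
    d=np.array([x,y,z])-p; c,s=np.cos(np.radians(a)),np.sin(np.radians(a))
    sp=0 if yaw is None else -((yaw-a+180)%360-180)
    print("t",round(o["t"],2),"pos",p.round(4),"rot",o["tcp_rot"].round(2),"F",o["force"].round(1),"w",round(o["grip_width"],4))
    print("cm x,y,z,spin:",round(100*(d[0]*c+d[1]*s),2),round(100*(d[0]*s-d[1]*c),2),round(-100*d[2],2),round(sp,1))
if __name__=="__main__": go(*map(float,sys.argv[1:]))
E
python3 mv.py .4817 -.2412 .2 -14.3
```

```text
t 1.2 pos [ 0.1672 -0.524   0.2187] rot [180.    -0.    17.69] F [0.4 0.1 0.3] w 0.0931
cm x,y,z,spin: 38.56 -17.38 1.87 32.0
```

>>> apply_moves --moves '[4, -1.8, 0, 3, 9.5, -4.3, 0, 8, 15, -6.8, 0, 14, 20.5, -9.2, 0, 20, 26, -11.7, 0, 26]' --hand 0.8

```text
t: 1.82
ee_pos: [0.3806, -0.3322, 0.2189]
tcp_rot: [180.0, -0.0, -8.5]
force: [1.2, -0.1, -0.6]
grip_width: 0.0746
```

```bash
python3 mv.py .4817 -.2412 .2 -14.3
```

```text
t 1.82 pos [ 0.3806 -0.3322  0.2189] rot [ 1.7997e+02 -4.0000e-02 -8.5300e+00] F [ 1.2 -0.1 -0.6] w 0.0746
cm x,y,z,spin: 8.65 -10.5 1.89 5.8
```

>>> apply_moves --moves '[3, -3.6, 0, 2, 6, -7.2, 0.5, 4, 8.6, -10.5, 1.5, 5.8, 8.6, -10.5, 1.9, 5.8, 8.6, -10.5, 1.9, 5.8]'

```text
t: 2.45
ee_pos: [0.4791, -0.2421, 0.1993]
tcp_rot: [180.0, 0.1, -14.1]
force: [0.6, 0.7, -0.5]
grip_width: 0.0745
```

```bash
python3 mv.py .4817 -.2412 .074 -14.3
```

```text
t 2.45 pos [ 0.4791 -0.2421  0.1993] rot [ 1.7999e+02  6.0000e-02 -1.4050e+01] F [ 0.6  0.7 -0.5] w 0.0745
cm x,y,z,spin: 0.23 -0.15 12.53 0.2
```

>>> apply_moves --moves '[0.2, -0.15, 2, 0.2, 0.2, -0.15, 4, 0.2, 0.2, -0.15, 6, 0.2, 0.2, -0.15, 6, 0.2]'

```text
t: 2.95
ee_pos: [0.4802, -0.2417, 0.1387]
tcp_rot: [-180.0, 0.2, -14.4]
force: [-0.7, 0.1, 0.1]
grip_width: 0.0744
```

```bash
python3 mv.py .4817 -.2412 .074 -14.3; python3 - <<'E'
from station import arm, eyes
from h import *
s=eyes.capture("side");t=eyes.capture("top")
a=cv2.resize(s["pixels"][200:360,180:320,::-1],None,fx=3,fy=3); b=cv2.resize(t["pixels"][200:330,310:430,::-1],None,fx=3,fy=3)
b=cv2.copyMakeBorder(b,0,a.shape[0]-b.shape[0],0,0,cv2.BORDER_CONSTANT); cv2.imwrite("pics/pre.png",np.hstack([a,b]))
E
```

```text
t 2.95 pos [ 0.4802 -0.2417  0.1387] rot [-1.7995e+02  1.6000e-01 -1.4410e+01] F [-0.7  0.1  0.1] w 0.0744
cm x,y,z,spin: 0.13 -0.08 6.47 -0.1
```

View pics/pre.png

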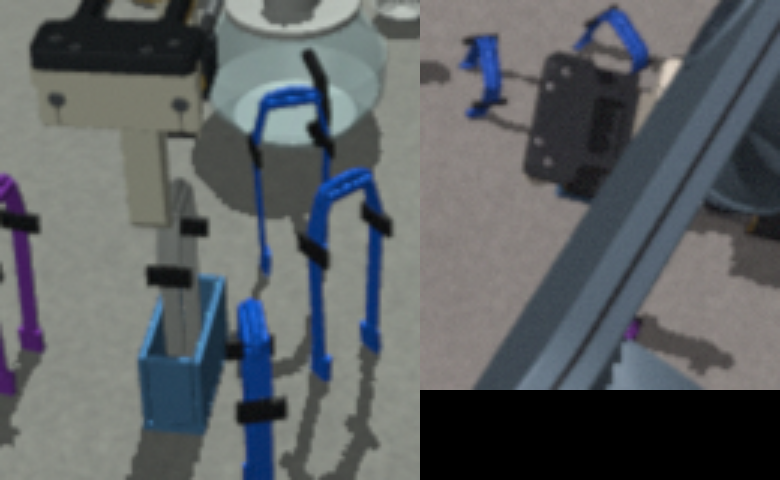

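```bash
python3 - <<'E'
from h import *
import pickle
s,t=pickle.load(open("p0.pkl","rb"))
y=np.radians(-14.4); ex=np.array([np.cos(y),np.sin(y)]);ey=np.array([-ex[1],ex[0]]);c=np.array([.4804,-.2416])
for d in (.037,.054):
  for sx in (-.0075,.0075):
    P=c-ey*d+ex*sx; print(d,sx,((proj(s,[[*P,.139]])[0]-[180,200])*3).round(0))
E
```

```text
0.037 -0.0075 [139. 220.]
0.037 0.0075 [169. 222.]
0.054 -0.0075 [132. 241.]
0.054 0.0075 [163. 243.]
```

The visible finger matches the model's projection. Next I descend around the grip plates.

>>> apply_moves --moves '[0.1, -0.05, 2, 0, 0.1, -0.05, 4, 0, 0.1, -0.05, 5.5, 0, 0.1, -0.05, 6.4, 0, 0.1, -0.05, 6.4, 0]'

```text
t: 3.68
ee_pos: [0.4828, -0.2408, 0.0754]
tcp_rot: [-180.0, 0.0, -14.3]
force: [-0.9, -0.9, 0.8]
grip_width: 0.0744
```

>>> apply_moves --moves '[0, 0, 0, 0, 0, 0, 0, 0, 0, 0, 0, 0, 0, 0, 0, 0]' --hand 0.5

```text
t: 4.18
ee_pos: [0.4831, -0.2407, 0.0758]
tcp_rot: [-180.0, -0.0, -14.3]
force: [0.9, 1.3, -0.9]
grip_width: 0.0471
```

```bash
python3 mv.py .4817 -.2412 .074 -14.3; python3 - <<'E'
from station import arm, eyes
from h import *
s=eyes.capture("side")
cv2.imwrite("pics/grip.png",cv2.resize(s["pixels"][200:360,180:320,::-1],None,fx=4,fy=4))
E
```

```text
t 4.17 pos [ 0.4831 -0.2407  0.0758] rot [-1.7999e+02 -1.0000e-02 -1.4310e+01] F [ 0.9  1.3 -0.9] w 0.0471
cm x,y,z,spin: -0.12 0.08 0.18 -0.0
```

View pics/grip.png

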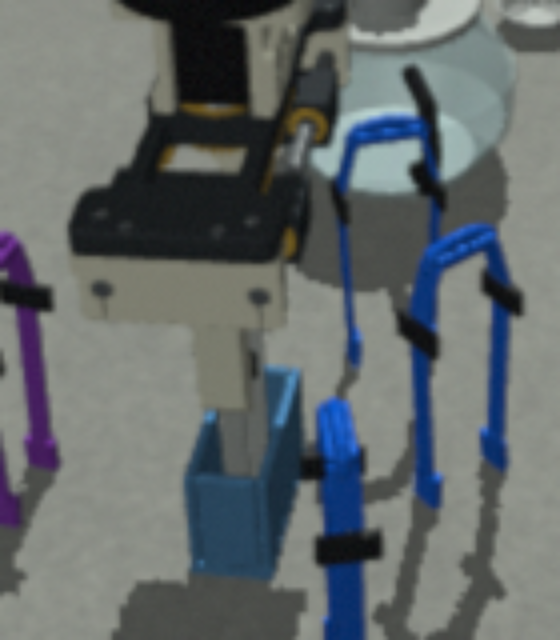

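>>> apply_moves --moves '[0, 0, -0.5, 0, 0, 0, -1, 0, 0, 0, -2, 0, 0, 0, -4, 0, 0, 0, -6, 0]' --hand 0.49

```text
t: 4.85
ee_pos: [0.483, -0.2409, 0.1368]
tcp_rot: [180.0, -0.0, -14.3]
force: [-0.0, 0.1, -0.3]
grip_width: 0.0462
```

>>> apply_moves --moves '[0, 0, -3, 0, 0, 0, -6, 0, 0, 0, -9, 0, 0, 0, -9.5, 0, 0, 0, -9.5, 0]'

```text
t: 5.48
ee_pos: [0.4828, -0.2407, 0.2304]
tcp_rot: [180.0, 0.0, -14.3]
force: [0.3, 0.4, -1.6]
grip_width: 0.0461
```

```bash
python3 mv.py .519 .259 .226 -14.3; python3 - <<'E'
from station import arm, eyes
from h import *
s=eyes.capture("side")
cv2.imwrite("pics/lift.png",cv2.resize(s["pixels"][130:360,150:350,::-1],None,fx=2.5,fy=2.5))
E
```

```text
t 5.47 pos [ 0.4828 -0.2407  0.2304] rot [180.     0.   -14.31] F [ 0.3  0.4 -1.6] w 0.0461
cm x,y,z,spin: -8.84 -49.31 0.44 -0.0
```

View pics/lift.png

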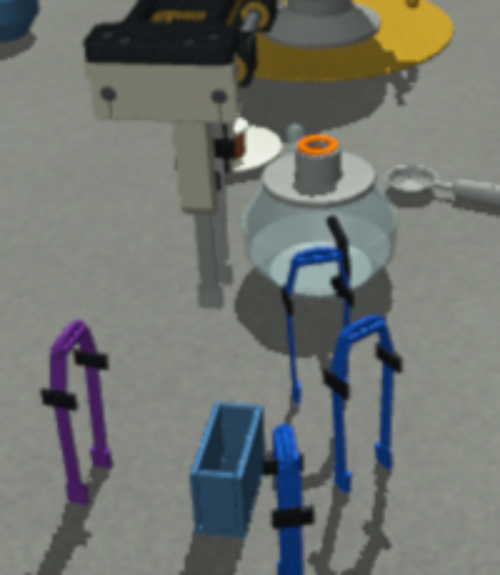

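>>> apply_moves --moves '[-0.3, -2.5, 0, 0, -1.2, -7, 0, 0, -2.1, -12, 0, 0, -3, -17, 0, 0, -4, -22, 0, 0]'

```text
t: 6.15
ee_pos: [0.4977, -0.016, 0.229]
tcp_rot: [-180.0, 0.2, -14.3]
force: [-0.2, -0.5, 0.1]
grip_width: 0.0461
```

>>> apply_moves --moves '[-1, -5, 0, 0, -1.9, -10, 0, 0, -2.8, -15.5, 0, 0, -3.7, -20.5, 0, 0, -4.3, -24, 0, 0]'

```text
t: 6.78
ee_pos: [0.5152, 0.2275, 0.2288]
tcp_rot: [179.9, 0.2, -14.2]
force: [0.4, -1.4, -0.9]
grip_width: 0.0459
```

>>> apply_moves --moves '[0, 0, 0, 0]'

```text
t: 6.9
ee_pos: [0.5151, 0.2276, 0.2286]
tcp_rot: [179.9, 0.2, -14.1]
force: [-0.6, -0.3, 0.1]
grip_width: 0.046
```

```bash
python3 mv.py .519 .259 .226 -14.3
```

```text
t 6.9 pos [0.5151 0.2276 0.2286] rot [179.94   0.18 -14.1 ] F [-0.6 -0.3  0.1] w 0.046
cm x,y,z,spin: -0.39 -3.14 0.26 0.2
```

>>> apply_moves --moves '[-0.15, -1.6, 0.3, 0, -0.3, -3.1, 2, 0.2, -0.3, -3.1, 4.5, 0.2, -0.3, -3.1, 6.5, 0.2, -0.3, -3.1, 6.5, 0.2]'

```text
t: 7.52
ee_pos: [0.5194, 0.2557, 0.1628]
tcp_rot: [179.9, 0.3, -14.6]
force: [-0.2, 0.1, -0.2]
grip_width: 0.0462
```

```bash
python3 mv.py .520 .2585 .11 -14.3; python3 - <<'E'
from station import arm, eyes
from h import *
s=eyes.capture("side");t=eyes.capture("top")
import pickle; pickle.dump((s,t),open("p1.pkl","wb"))
a=cv2.resize(s["pixels"][100:210,190:300,::-1],None,fx=5,fy=5,interpolation=cv2.INTER_CUBIC); b=cv2.resize(t["pixels"][200:310,90:190,::-1],None,fx=2.4,fy=2.4)
b=cv2.copyMakeBorder(b,0,a.shape[0]-b.shape[0],0,0,cv2.BORDER_CONSTANT); cv2.imwrite("pics/ab.png",np.hstack([a,b]))
E
```

```text
t 7.53 pos [0.5194 0.2557 0.1628] rot [179.85   0.27 -14.56] F [-0.2  0.1 -0.2] w 0.0462
cm x,y,z,spin: -0.01 -0.29 5.28 -0.3
```

View pics/ab.png

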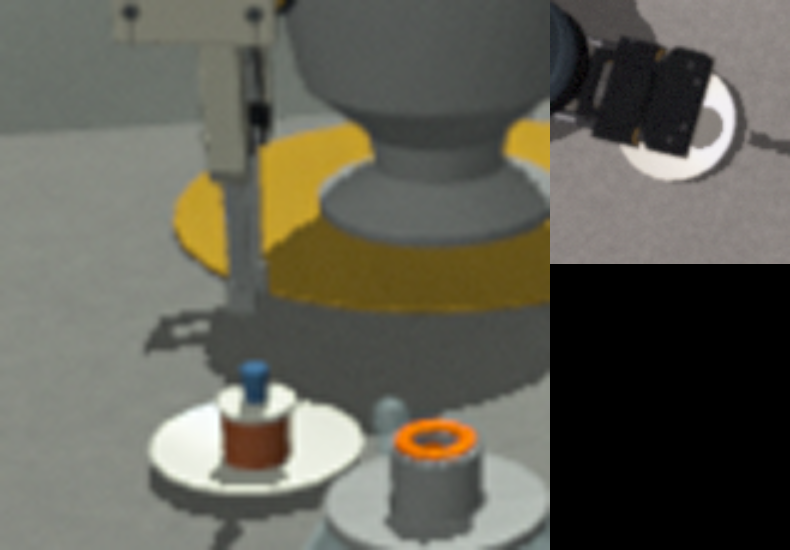

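```bash
python3 - <<'E'
from h import *
import pickle
s,t=pickle.load(open("p1.pkl","rb"))
y=np.radians(-14.4); ex=np.array([np.cos(y),np.sin(y)]);ey=np.array([-ex[1],ex[0]]);c=np.array([.5194,.2557])
for off in (-.0011,):
  for d in (.016,):
   for sx in (-.007,.007):
    P=c-ey*d+ex*(sx+off); print(d,sx,((proj(s,[[*P,.0938]])[0]-[190,100]+.5)*5).round(0))
for z in (.041,.058): print(((proj(s,circ((.5191,.2587),.007 if z>.05 else .02,z,5))-[190,100]+.5)*5).round(0).tolist())
def hsv(p): 
    h=cv2.cvtColor(p["pixels"],cv2.COLOR_RGB2HSV).astype(int); return h[...,0],h[...,1],h[...,2]
h,sa,v=hsv(s)
im=s["pixels"]; print(im[174:200,238].tolist())
E
```

```text
0.016 -0.007 [228. 313.]
0.016 0.007 [256. 313.]
[[295.0, 392.0], [252.0, 378.0], [216.0, 398.0], [258.0, 412.0], [295.0, 392.0]]
[[267.0, 363.0], [252.0, 358.0], [239.0, 365.0], [254.0, 370.0], [267.0, 363.0]]
[[58, 83, 104], [50, 68, 81], [57, 71, 83], [114, 125, 127], [161, 170, 162], [167, 177, 168], [147, 154, 144], [139, 144, 131], [138, 143, 130], [134, 139, 128], [118, 104, 91], [106, 67, 47], [104, 55, 28], [103, 57, 30], [103, 57, 32], [103, 57, 31], [104, 56, 31], [105, 57, 32], [103, 55, 32], [111, 77, 58], [120, 115, 104], [121, 125, 115], [131, 136, 125], [218, 225, 206], [167, 171, 156], [84, 87, 81]]
```

>>> apply_moves --moves '[0, -0.25, 1, 0, 0, -0.25, 2.5, 0, 0, -0.25, 4, 0, 0, -0.25, 4.7, 0, 0, -0.25, 4.7, 0]'

```text
t: 8.25
ee_pos: [0.5211, 0.2585, 0.1177]
tcp_rot: [180.0, 0.1, -14.5]
force: [0.1, 0.3, -1.2]
grip_width: 0.046
```

```bash
python3 mv.py .520 .2585 .113 -14.3; python3 - <<'E'
from station import arm, eyes
from h import *
s=eyes.capture("side")
import pickle; pickle.dump((s,),open("p2.pkl","wb"))
cv2.imwrite("pics/kn.png",cv2.resize(s["pixels"][130:210,200:290,::-1],None,fx=7,fy=7,interpolation=cv2.INTER_CUBIC))
E
python3 mv.py .520 .2585 .113 -14.3
```

```text
t 8.25 pos [0.5211 0.2585 0.1177] rot [ 1.7995e+02  9.0000e-02 -1.4510e+01] F [ 0.1  0.3 -1.2] w 0.046
cm x,y,z,spin: -0.11 0.02 0.47 -0.2
t 8.3 pos [0.5216 0.2586 0.1184] rot [ 1.7999e+02  2.0000e-02 -1.4510e+01] F [-1.   0.1 -0.5] w 0.0459
cm x,y,z,spin: -0.15 0.05 0.54 -0.2
```

View pics/kn.png

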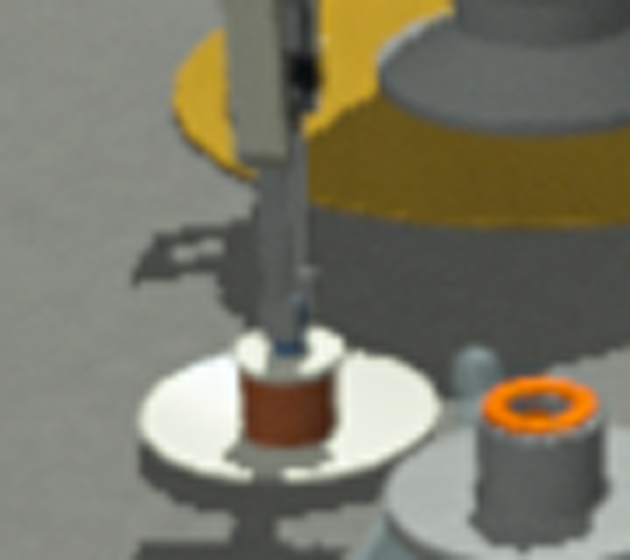

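>>> apply_moves --moves '[-0.1, 0, 0.2, 0, -0.1, 0, 0.4, 0, -0.1, 0, 0.45, 0, -0.1, 0, 0.45, 0]'

```text
t: 8.8
ee_pos: [0.5207, 0.2589, 0.1142]
tcp_rot: [-180.0, -0.0, -14.5]
force: [0.4, 0.4, -0.9]
grip_width: 0.0459
```

```bash
python3 mv.py .520 .2585 .112 -14.3; python3 - <<'E'
from station import arm, eyes
from h import *
s=eyes.capture("side")
cv2.imwrite("pics/kn2.png",cv2.resize(s["pixels"][130:210,200:290,::-1],None,fx=7,fy=7,interpolation=cv2.INTER_CUBIC))
E
python3 mv.py .520 .2585 .112 -14.3
```

```text
t 8.8 pos [0.5207 0.2589 0.1142] rot [-1.80e+02 -1.00e-02 -1.45e+01] F [ 0.4  0.4 -0.9] w 0.0459
cm x,y,z,spin: -0.06 0.05 0.22 -0.2
t 8.85 pos [0.5207 0.2589 0.1143] rot [-1.7999e+02 -1.0000e-02 -1.4510e+01] F [-0.5 -0.5 -0.3] w 0.046
cm x,y,z,spin: -0.06 0.06 0.23 -0.2
```

View pics/kn2.png

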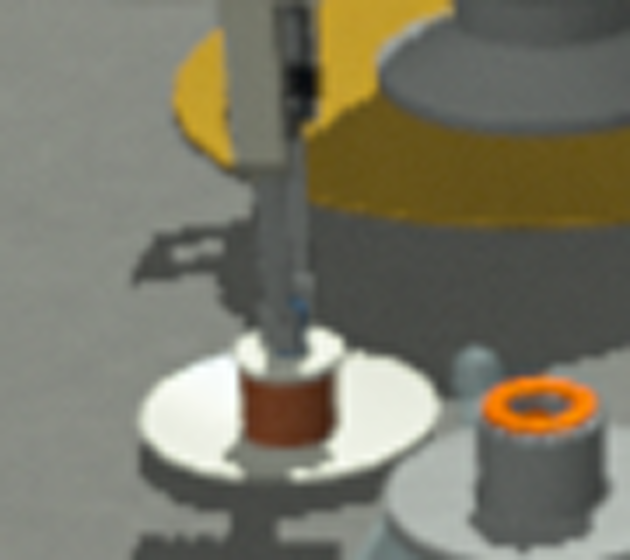

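>>> apply_moves --moves '[-0.05, 0.05, 0.1, 0, -0.05, 0.05, 0.15, 0, -0.05, 0.05, 0.15, 0]'

```text
t: 9.22
ee_pos: [0.52, 0.2585, 0.1126]
tcp_rot: [180.0, 0.0, -14.5]
force: [-1.2, 0.2, -1.2]
grip_width: 0.046
```

>>> apply_moves --moves '[0, 0, 0, 0, 0, 0, 0.05, 0, 0, 0, 0.05, 0]'

```text
t: 9.6
ee_pos: [0.52, 0.2585, 0.1121]
tcp_rot: [180.0, 0.0, -14.5]
force: [-0.2, 0.3, -1.1]
grip_width: 0.0456
```

>>> apply_moves --moves '[0, 0, 0, 0, 0, 0, 0.05, 0, 0, 0, 0.05, 0]'

```text
t: 9.98
ee_pos: [0.52, 0.2585, 0.1116]
tcp_rot: [180.0, 0.0, -14.5]
force: [1.1, -0.1, -0.7]
grip_width: 0.0457
```

>>> apply_moves --moves '[0, 0, 0, 0, 0, 0, 0, 0, 0, 0, 0, 0]' --hand 0.46

```text
t: 10.35
ee_pos: [0.5201, 0.2585, 0.1117]
tcp_rot: [-180.0, -0.0, -14.5]
force: [0.2, -0.7, -0.9]
grip_width: 0.0433
```

>>> apply_moves --moves '[0, 0, 0, 0, 0, 0, 0, 0, 0, 0, 0, 0]' --hand 0.44

```text
t: 10.72
ee_pos: [0.52, 0.2585, 0.1117]
tcp_rot: [-180.0, -0.0, -14.5]
force: [0.1, 0.4, -0.9]
grip_width: 0.0431
```

```bash
python3 mv.py .520 .2585 .112 -14.3; python3 - <<'E'
from station import arm, eyes
from h import *
s=eyes.capture("side")
cv2.imwrite("pics/kn3.png",cv2.resize(s["pixels"][130:210,200:290,::-1],None,fx=7,fy=7,interpolation=cv2.INTER_CUBIC))
E
```

```text
t 10.72 pos [0.52   0.2585 0.1117] rot [-180.     -0.    -14.51] F [ 0.1  0.4 -0.9] w 0.0431
cm x,y,z,spin: -0.0 0.0 -0.03 -0.2
```

View pics/kn3.png

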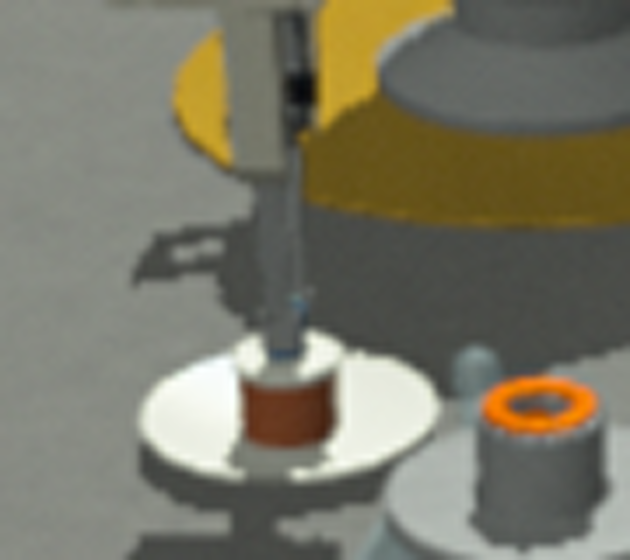

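>>> apply_moves --moves '[0, 0, -0.3, 0, 0, 0, -1, 0, 0, 0, -2.5, 0, 0, 0, -4.5, 0, 0, 0, -6.5, 0]'

```text
t: 11.4
ee_pos: [0.5203, 0.2586, 0.1784]
tcp_rot: [-180.0, -0.1, -14.5]
force: [0.3, -0.4, -0.9]
grip_width: 0.0429
```

>>> apply_moves --moves '[0, 0, -3, 0, 0, 0, -5, 0, 0, 0, -6.5, 0, 0, 0, -7, 0, 0, 0, -7, 0]'

```text
t: 12.02
ee_pos: [0.5199, 0.2585, 0.2466]
tcp_rot: [180.0, 0.0, -14.5]
force: [-0.5, 0.7, -1.7]
grip_width: 0.0429
```

```bash
python3 mv.py .580 .0222 .25 -14.3; python3 - <<'E'
from station import arm, eyes
from h import *
s=eyes.capture("side");t=eyes.capture("top")
import pickle; pickle.dump((s,t),open("p3.pkl","wb"))
a=cv2.resize(s["pixels"][50:200,190:300,::-1],None,fx=4,fy=4,interpolation=cv2.INTER_CUBIC); b=cv2.resize(t["pixels"][200:310,90:190,::-1],None,fx=3,fy=3)
b=cv2.copyMakeBorder(b,0,a.shape[0]-b.shape[0],0,0,cv2.BORDER_CONSTANT); cv2.imwrite("pics/l2.png",np.hstack([a,b]))
E
```

```text
t 12.03 pos [0.5199 0.2585 0.2466] rot [ 1.800e+02  1.000e-02 -1.451e+01] F [-0.5  0.7 -1.7] w 0.0429
cm x,y,z,spin: 11.73 21.37 -0.34 -0.2
```

View pics/l2.png

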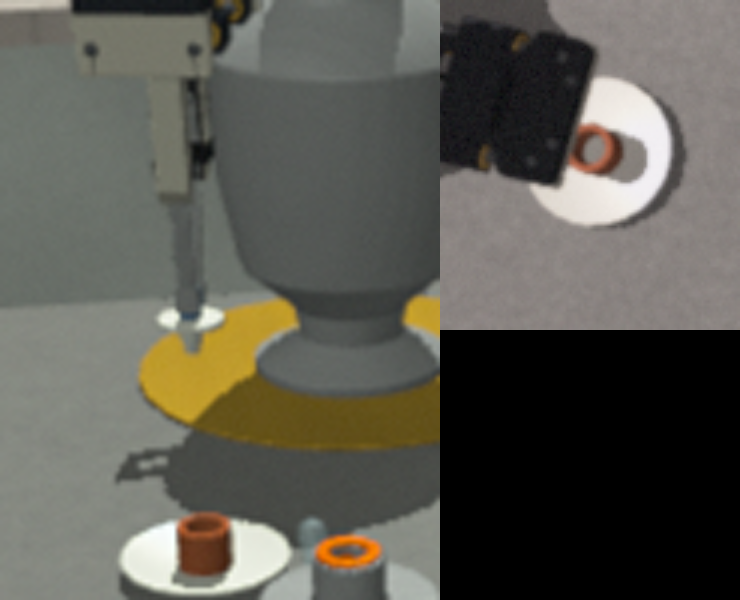

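```bash
python3 - <<'E'
from h import *
import pickle
s,t=pickle.load(open("p3.pkl","rb"))
y=np.radians(-14.5); ex=np.array([np.cos(y),np.sin(y)]);ey=np.array([-ex[1],ex[0]]);c=np.array([.5200,.2585])
for off in (-.003,-.002,-.001,0,.001):
    P=c+ex*off; q=proj(s,[[*P,.1526],[*P,.1746],[*P,.1706]]); print(off,((q-[190,50]+.5)*4).round(1).tolist(), ((proj(s,circ(P,.02,.1746))-[190,50]+.5)*4).min(0).round(1),((proj(s,circ(P,.02,.1746))-[190,50]+.5)*4).max(0).round(1))
im=s["pixels"][50:200,190:300].astype(int)
for r in (78,79,80,82,84,86): print(r,[tuple(x) for x in im[r,36:62].tolist()])
E
```

```text
-0.003 [[190.2, 347.6], [187.9, 312.6], [188.3, 319.0]] [154.3 301.5] [221.4 324.1]
-0.002 [[191.8, 347.6], [189.6, 312.6], [190.0, 319.0]] [156.  301.5] [223.  324.1]
-0.001 [[193.4, 347.7], [191.2, 312.7], [191.6, 319.1]] [157.6 301.6] [224.7 324.1]
0 [[195.1, 347.7], [192.9, 312.7], [193.3, 319.1]] [159.3 301.6] [226.3 324.2]
0.001 [[196.7, 347.7], [194.5, 312.7], [194.9, 319.1]] [160.9 301.6] [228.  324.2]
78 [(137, 139, 131), (135, 138, 131), (136, 139, 131), (151, 155, 145), (197, 202, 186), (227, 230, 215), (231, 234, 221), (232, 236, 220), (185, 192, 177), (81, 93, 98), (64, 78, 88), (64, 75, 86), (60, 72, 80), (75, 85, 88), (160, 167, 156), (235, 239, 226), (236, 240, 228), (234, 238, 226), (230, 234, 221), (211, 209, 182), (186, 157, 82), (190, 153, 50), (191, 154, 47), (192, 154, 43), (192, 155, 42), (193, 155, 44)]
79 [(136, 139, 130), (136, 139, 130), (143, 146, 137), (181, 184, 171), (228, 232, 217), (236, 239, 228), (236, 239, 227), (237, 240, 228), (208, 215, 198), (94, 106, 111), (62, 81, 94), (62, 79, 93), (67, 82, 90), (117, 125, 122), (195, 202, 187), (236, 240, 2
[... 1198 characters left out ...]
 (142, 133, 97), (122, 127, 117), (120, 125, 115), (111, 116, 106), (103, 105, 96), (135, 119, 76), (188, 153, 46), (190, 154, 40), (191, 155, 39), (191, 155, 39), (190, 154, 40), (191, 156, 45), (189, 154, 42), (188, 153, 45), (187, 153, 44), (189, 152, 44), (188, 152, 40)]
86 [(133, 134, 129), (145, 141, 120), (168, 145, 88), (183, 151, 60), (190, 154, 45), (190, 154, 43), (190, 155, 44), (189, 154, 42), (188, 152, 44), (174, 146, 64), (138, 130, 101), (117, 121, 113), (108, 113, 106), (117, 111, 87), (160, 135, 61), (188, 153, 42), (189, 154, 40), (190, 153, 39), (190, 155, 43), (189, 153, 42), (191, 155, 44), (190, 155, 45), (191, 156, 46), (190, 155, 43), (189, 153, 41), (189, 154, 40)]
```

```bash
python3 mv.py .5802 .0221 .2466 -14.3
```

```text
t 12.12 pos [0.5196 0.2584 0.2457] rot [ 1.7995e+02  9.0000e-02 -1.4510e+01] F [-0.1 -0.5 -1.5] w 0.043
cm x,y,z,spin: 11.79 21.36 -0.09 -0.2
```

>>> apply_moves --moves '[1, 1.8, 0, 0, 3, 5.4, 0, 0, 5, 9, 0, 0, 7, 12.7, 0, 0, 9, 16.3, 0, 0]'

```text
t: 12.75
ee_pos: [0.5663, 0.0754, 0.2461]
tcp_rot: [180.0, 0.0, -14.5]
force: [-0.3, 0.8, -2.1]
grip_width: 0.0428
```

>>> apply_moves --moves '[1.5, 2.7, 0, 0, 2.4, 4.3, 0, 0, 2.75, 5, 0, 0, 2.75, 5, 0, 0, 2.75, 5, 0, 0]'

```text
t: 13.38
ee_pos: [0.5802, 0.0239, 0.2467]
tcp_rot: [-180.0, 0.0, -14.4]
force: [0.4, -0.3, -1.2]
grip_width: 0.043
```

```bash
python3 mv.py .5802 .0221 .23 -14.3; python3 - <<'E'
from station import arm, eyes
from h import *
s=eyes.capture("side");t=eyes.capture("top")
import pickle; pickle.dump((s,t),open("p4.pkl","wb"))
a=cv2.resize(s["pixels"][110:240,220:330,::-1],None,fx=4.5,fy=4.5,interpolation=cv2.INTER_CUBIC); b=cv2.resize(t["pixels"][150:270,190:310,::-1],None,fx=2.4,fy=2.4)
b=cv2.copyMakeBorder(b,0,a.shape[0]-b.shape[0],0,0,cv2.BORDER_CONSTANT); cv2.imwrite("pics/l3.png",np.hstack([a,b]))
E
python3 mv.py .5802 .0221 .23 -14.3
```

```text
t 13.38 pos [0.5802 0.0239 0.2467] rot [-1.7998e+02  1.0000e-02 -1.4440e+01] F [ 0.4 -0.3 -1.2] w 0.043
cm x,y,z,spin: 0.04 0.17 1.67 -0.1
t 13.47 pos [0.5802 0.0239 0.2468] rot [-179.99    0.    -14.43] F [-0.4 -0.1 -2. ] w 0.0427
cm x,y,z,spin: 0.04 0.18 1.68 -0.1
```

View pics/l3.png

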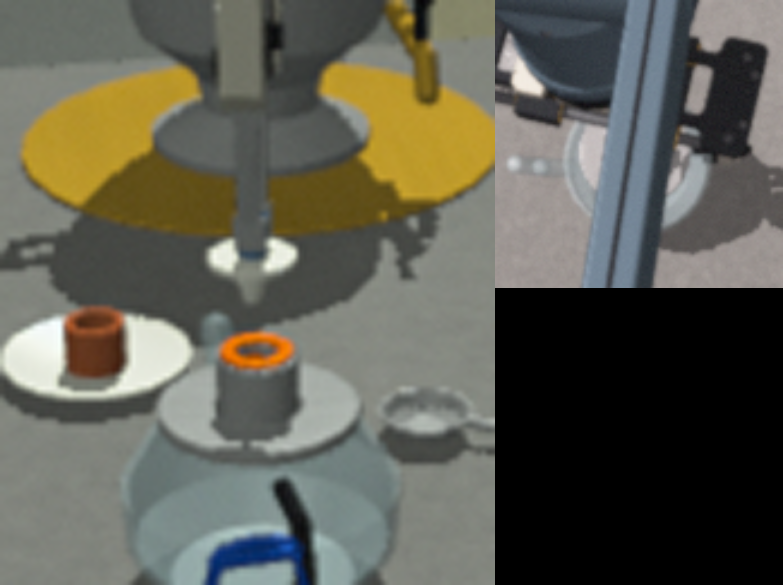

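```bash
python3 - <<'E'
from h import *
import pickle
s,t=pickle.load(open("p4.pkl","rb"))
im=s["pixels"]
w=(im.min(2)>195); 
c=cent(0,w,(262,155,290,178)); print("flange white",c)
y=np.radians(-14.43); ex=np.array([np.cos(y),np.sin(y)]);c0=np.array([.5802,.0239])
for off in (-.003,-.0013,0):
    P=c0+ex*off; k=proj(s,circ(P,.02,.1748)); b=proj(s,[[*P,.1528]]); print(off,k.min(0),k.max(0),"plug end",b, ((b-[220,110]+.5)*4.5))
# vertical line over seat at heights
for z in (.125,.1528,.1748): print(z,proj(s,[[.5789,.0224,z]]))
for r in range(160,178): 
    x=np.nonzero(w[r,255:300])[0]; print(r,(x.min()+255,x.max()+255) if len(x) else None,end=" ")
E
```

```text
flange white (array([275.65384615, 166.40384615]), 52, (np.int64(267), np.int64(285), np.int64(163), np.int64(169)))
-0.003 [264.61751786 160.583319  ] [284.72279987 168.67035006] plug end [[274.92632181 174.62800377]] [[249.41844816 293.07601696]]
-0.0013 [265.46533669 160.6043903 ] [285.574065   168.69370164] plug end [[275.76609413 174.65177902]] [[253.19742359 293.1830056 ]]
0 [266.11387994 160.6205088 ] [286.22524445 168.71156465] plug end [[276.4084797  174.66996595]] [[256.08815867 293.26484679]]
0.125 [[276.17823683 187.47077371]]
0.1528 [[275.8696013  175.02877279]]
0.1748 [[275.61928478 164.93778148]]
160 None 161 None 162 None 163 (np.int64(280), np.int64(280)) 164 (np.int64(269), np.int64(282)) 165 (np.int64(267), np.int64(284)) 166 (np.int64(267), np.int64(285)) 167 (np.int64(267), np.int64(284)) 168 (np.int64(267), np.int64(283)) 169 (np.int64(270), np.int64(281)) 170 None 171 None 172 None 173 None 174 None 175 None 176 None 177 None
```

>>> apply_moves --moves '[0.03, 0.17, 0.5, 0, 0.03, 0.17, 1.2, 0, 0.03, 0.17, 2, 0, 0.03, 0.17, 2.3, 0, 0.03, 0.17, 2.3, 0]'

```text
t: 14.1
ee_pos: [0.5801, 0.0211, 0.2232]
tcp_rot: [180.0, 0.0, -14.5]
force: [-0.0, -0.7, -1.6]
grip_width: 0.0427
```

```bash
python3 mv.py .5802 .0221 .21 -14.3; python3 - <<'E'
from station import arm, eyes
from h import *
s=eyes.capture("side")
cv2.imwrite("pics/in1.png",cv2.resize(s["pixels"][130:230,235:325,::-1],None,fx=6,fy=6,interpolation=cv2.INTER_CUBIC))
E
python3 mv.py .5802 .0221 .21 -14.3
```

```text
t 14.1 pos [0.5801 0.0211 0.2232] rot [ 1.7999e+02  5.0000e-02 -1.4510e+01] F [-0.  -0.7 -1.6] w 0.0427
cm x,y,z,spin: -0.01 -0.09 1.32 -0.2
t 14.15 pos [0.5803 0.0211 0.2236] rot [ 1.800e+02  1.000e-02 -1.451e+01] F [-0.6 -0.4 -1.2] w 0.0428
cm x,y,z,spin: -0.04 -0.09 1.36 -0.2
```

View pics/in1.png

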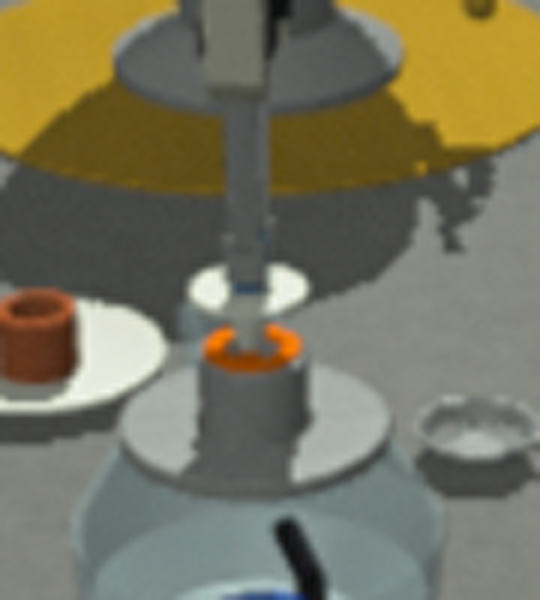

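>>> apply_moves --moves '[0.03, -0.08, 0.2, 0, 0.03, -0.08, 0.5, 0, 0.03, -0.08, 0.8, 0, 0.03, -0.08, 0.8, 0]'

```text
t: 14.65
ee_pos: [0.5807, 0.0219, 0.2155]
tcp_rot: [180.0, 0.0, -14.5]
force: [-0.0, -0.9, -0.1]
grip_width: 0.0425
```

>>> apply_moves --moves '[0, 0, 0.1, 0, 0, 0, 0.2, 0, 0, 0, 0.3, 0, 0, 0, 0.3, 0]'

```text
t: 15.15
ee_pos: [0.5816, 0.022, 0.214]
tcp_rot: [-180.0, -0.2, -14.5]
force: [-0.1, 1.2, 6.0]
grip_width: 0.0431
```

```bash
python3 mv.py .5802 .0221 .21 -14.3; python3 - <<'E'
from station import arm, eyes
from h import *
s=eyes.capture("side")
cv2.imwrite("pics/in2.png",cv2.resize(s["pixels"][130:230,235:325,::-1],None,fx=6,fy=6,interpolation=cv2.INTER_CUBIC))
E
python3 mv.py .5802 .0221 .21 -14.3
```

```text
t 15.15 pos [0.5816 0.022  0.214 ] rot [-1.7996e+02 -1.6000e-01 -1.4510e+01] F [-0.1  1.2  6. ] w 0.0431
cm x,y,z,spin: -0.14 0.02 0.4 -0.2
t 15.2 pos [0.5817 0.022  0.214 ] rot [-1.7996e+02 -1.6000e-01 -1.4500e+01] F [1.1 0.5 5.8] w 0.0429
cm x,y,z,spin: -0.14 0.03 0.4 -0.2
```

View pics/in2.png

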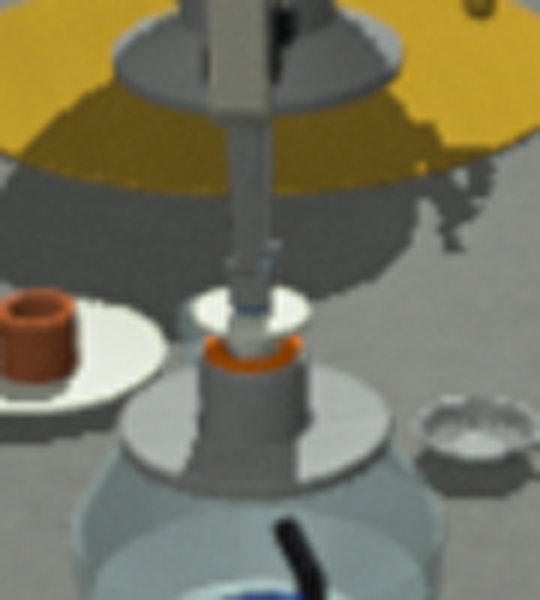

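```bash
python3 - <<'E'
from station import arm, eyes
import numpy as np
F=[];M=[]
for i in range(8):
    eyes.capture("side"); o=arm.get_obs(); F.append(o["force"]);M.append(o["moment"])
F=np.array(F);M=np.array(M); print(F.mean(0).round(2),F.std(0).round(2),M.mean(0).round(3),M.std(0).round(3),o["ee_pos"])
E
```

```text
[-0.13  0.84  5.35] [0.55 0.25 0.54] [0.239 0.026 0.01 ] [0.026 0.025 0.033] [0.58162866 0.02198053 0.21399892]
```

>>> apply_moves --moves '[0, 0, -0.2, 0, -0.02, -0.1, -0.2, 0, -0.02, -0.1, 0.05, 0, -0.02, -0.1, 0.05, 0]'

```text
t: 16.1
ee_pos: [0.5813, 0.0228, 0.2128]
tcp_rot: [-180.0, -0.1, -14.5]
force: [-0.6, 0.4, 5.7]
grip_width: 0.0426
```

```bash
cat > ff.py <<'E'
from station import arm, eyes
import numpy as np
F=[];M=[]
for i in range(5):
    s=eyes.capture("side"); o=arm.get_obs(); F.append(o["force"]);M.append(o["moment"])
F=np.array(F);M=np.array(M); print(o["t"],F.mean(0).round(2),M.mean(0).round(3),o["ee_pos"].round(4),o["tcp_rot"].round(2),o["grip_width"])
E
python3 ff.py
```

```text
16.35 [0.15 0.42 5.13] [ 0.044  0.093 -0.007] [0.5812 0.0228 0.2127] [-1.7999e+02 -7.0000e-02 -1.4500e+01] 0.042590454508803506
```

>>> apply_moves --moves '[0, -0.04, 0, 0, 0, -0.04, 0.1, 0, 0, -0.04, 0.1, 0]'

```text
t: 16.73
ee_pos: [0.5814, 0.0231, 0.2119]
tcp_rot: [180.0, -0.1, -14.5]
force: [-0.3, -0.5, 6.4]
grip_width: 0.0429
```

```bash
python3 ff.py; python3 - <<'E'
from station import eyes
from h import *
s=eyes.capture("side")
cv2.imwrite("pics/in3.png",cv2.resize(s["pixels"][130:230,235:325,::-1],None,fx=6,fy=6,interpolation=cv2.INTER_CUBIC))
E
```

```text
16.975 [-0.54 -0.25  6.22] [-0.057  0.1   -0.017] [0.5814 0.023  0.2119] [ 1.7999e+02 -9.0000e-02 -1.4510e+01] 0.042904307814574834
```

View pics/in3.png

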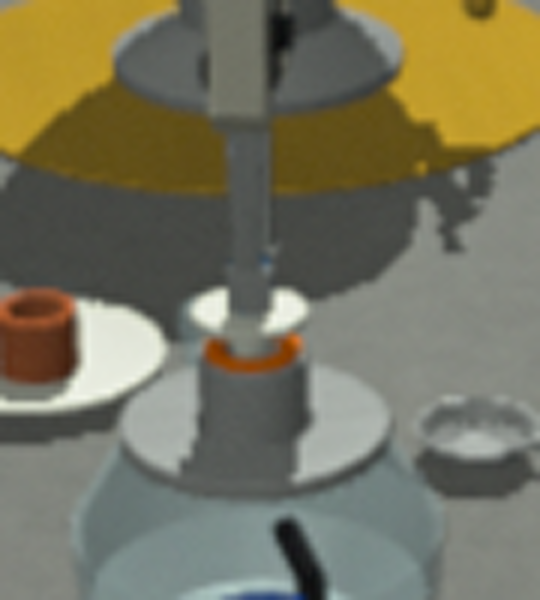

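>>> apply_moves --moves '[0, 0, -0.25, 0, 0.03, -0.11, -0.25, 0, 0.03, -0.11, -0.1, 0, 0.03, -0.11, 0, 0, 0.03, -0.11, 0, 0]'

```text
t: 17.65
ee_pos: [0.5814, 0.0245, 0.2108]
tcp_rot: [-180.0, 0.0, -14.5]
force: [-0.2, 0.9, -0.0]
grip_width: 0.043
```

```bash
python3 ff.py; python3 - <<'E'
from station import eyes
from h import *
s=eyes.capture("side")
cv2.imwrite("pics/in4.png",cv2.resize(s["pixels"][130:230,235:325,::-1],None,fx=6,fy=6,interpolation=cv2.INTER_CUBIC))
E
```

```text
17.9 [-0.02  1.42 -1.93] [ 0.322 -0.005 -0.03 ] [0.5814 0.0243 0.211 ] [-1.7999e+02  2.0000e-02 -1.4510e+01] 0.042652910059038214
```

View pics/in4.png

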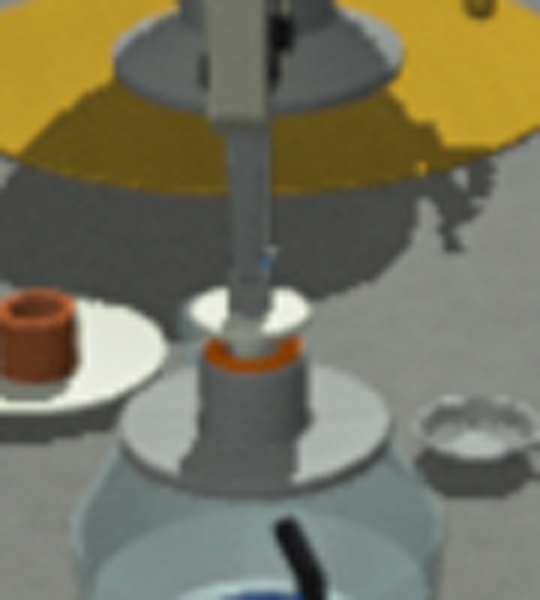

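>>> apply_moves --moves '[0, -0.08, 0, 0, 0, -0.08, 0.1, 0, 0, -0.08, 0.1, 0]'

```text
t: 18.32
ee_pos: [0.5817, 0.025, 0.2102]
tcp_rot: [180.0, -0.0, -14.5]
force: [-0.3, -0.6, -1.9]
grip_width: 0.0428
```

```bash
python3 ff.py
```

```text
18.575 [-0.05  0.3  -0.82] [0.175 0.006 0.006] [0.5817 0.025  0.2102] [180.     0.   -14.51] 0.04278464887060898
```

>>> apply_moves --moves '[0, -0.03, 0.1, 0, 0, -0.03, 0.2, 0, 0, -0.03, 0.3, 0, 0, -0.03, 0.3, 0]'

```text
t: 19.08
ee_pos: [0.5818, 0.0255, 0.2072]
tcp_rot: [-180.0, -0.0, -14.5]
force: [0.8, 1.3, 0.4]
grip_width: 0.0428
```

```bash
python3 ff.py
```

```text
19.325 [-0.02  1.48 -0.01] [ 0.349 -0.029 -0.007] [0.5818 0.0254 0.2072] [-1.7999e+02 -1.0000e-02 -1.4510e+01] 0.04259542624627622
```

>>> apply_moves --moves '[0, -0.08, 0, 0, 0, -0.08, 0, 0]'

```text
t: 19.58
ee_pos: [0.5819, 0.0259, 0.2071]
tcp_rot: [180.0, 0.0, -14.5]
force: [-0.4, 0.7, -0.2]
grip_width: 0.0426
```

```bash
python3 ff.py; python3 - <<'E'
from station import eyes
from h import *
s=eyes.capture("side")
cv2.imwrite("pics/in5.png",cv2.resize(s["pixels"][130:230,235:325,::-1],None,fx=6,fy=6,interpolation=cv2.INTER_CUBIC))
E
```

```text
19.825 [ 0.12  0.63 -0.94] [0.084 0.018 0.003] [0.5819 0.026  0.2071] [ 1.7999e+02  1.0000e-02 -1.4510e+01] 0.04312961460985894
```

View pics/in5.png

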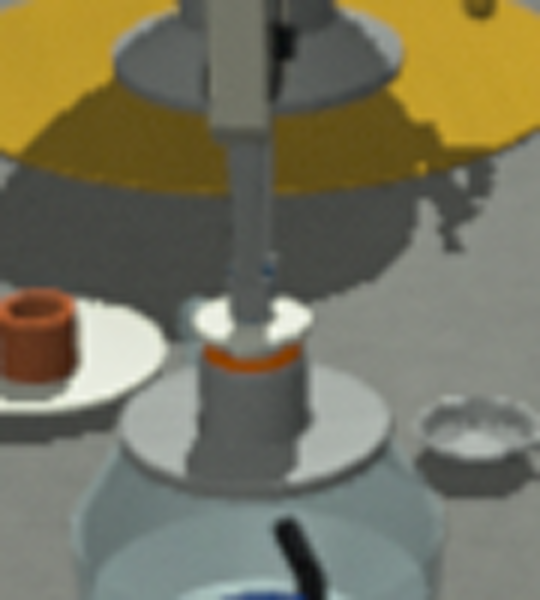

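>>> apply_moves --moves '[0, -0.02, 0.1, 0, 0, -0.02, 0.2, 0, 0, -0.02, 0.2, 0]'

```text
t: 20.25
ee_pos: [0.5824, 0.0261, 0.2057]
tcp_rot: [180.0, -0.1, -14.5]
force: [0.2, -0.3, 5.2]
grip_width: 0.0427
```

>>> apply_moves --moves '[0, 0, 0.1, 0, 0, 0, 0.15, 0, 0, 0, 0.15, 0]'

```text
t: 20.62
ee_pos: [0.5825, 0.0262, 0.2043]
tcp_rot: [-180.0, -0.1, -14.5]
force: [-0.2, 0.4, 5.1]
grip_width: 0.0428
```

```bash
python3 ff.py
```

```text
20.875 [-0.08 -0.32  5.41] [-0.05   0.07  -0.008] [0.5824 0.0262 0.2043] [-1.800e+02 -8.000e-02 -1.451e+01] 0.04283584389683382
```

>>> apply_moves --moves '[0, 0, 0.1, 0, 0, 0, 0.15, 0, 0, 0, 0.15, 0]'

```text
t: 21.25
ee_pos: [0.5826, 0.0261, 0.203]
tcp_rot: [-180.0, -0.1, -14.5]
force: [0.3, 0.4, 7.5]
grip_width: 0.0427
```

>>> apply_moves --moves '[0, 0, 0.1, 0, 0, 0, 0.15, 0, 0, 0, 0.15, 0]'

```text
t: 21.62
ee_pos: [0.5826, 0.0261, 0.2015]
tcp_rot: [180.0, -0.1, -14.5]
force: [-0.3, -0.2, 6.1]
grip_width: 0.0427
```

```bash
python3 ff.py
```

```text
21.875 [-0.29 -0.57  5.92] [-0.122  0.066  0.007] [0.5826 0.0261 0.2015] [ 1.800e+02 -1.000e-01 -1.451e+01] 0.042405674280248794
```

>>> apply_moves --moves '[0, 0, 0.1, 0, 0, 0, 0.15, 0, 0, 0, 0.15, 0]'

```text
t: 22.25
ee_pos: [0.5826, 0.026, 0.2001]
tcp_rot: [180.0, -0.1, -14.5]
force: [0.2, -1.9, 6.1]
grip_width: 0.0428
```

>>> apply_moves --moves '[0, 0, 0.1, 0, 0, 0, 0.1, 0]'

```text
t: 22.5
ee_pos: [0.5823, 0.0261, 0.1985]
tcp_rot: [180.0, -0.0, -14.5]
force: [-0.9, -0.8, 4.8]
grip_width: 0.0429
```

```bash
python3 ff.py;python3 - <<'E'
from station import eyes
from h import *
s=eyes.capture("side")
cv2.imwrite("pics/in6.png",cv2.resize(s["pixels"][130:230,235:325,::-1],None,fx=6,fy=6,interpolation=cv2.INTER_CUBIC))
E
```

```text
22.75 [-0.41 -0.68  4.85] [-0.15   0.021  0.018] [0.5822 0.0262 0.1983] [ 1.7999e+02 -3.0000e-02 -1.4510e+01] 0.04298704957140954
```

View pics/in6.png

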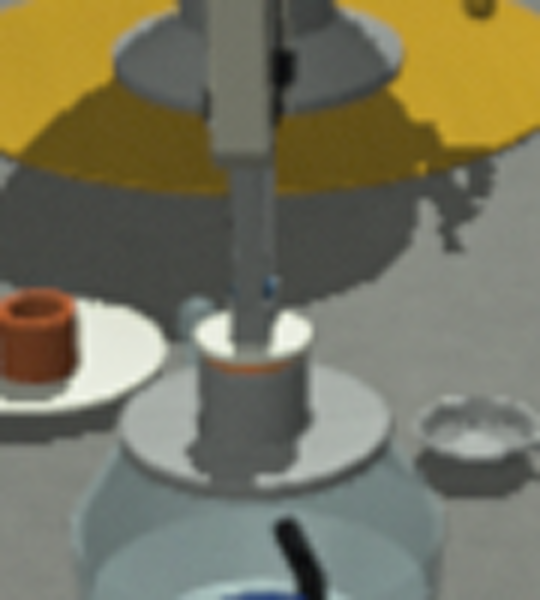

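>>> apply_moves --moves '[0, 0, 0.1, 0, 0, 0, 0.15, 0, 0, 0, 0.15, 0]'

```text
t: 23.18
ee_pos: [0.5822, 0.0262, 0.1968]
tcp_rot: [180.0, -0.0, -14.5]
force: [0.6, -1.6, 5.7]
grip_width: 0.0427
```

>>> apply_moves --moves '[0, 0, 0.1, 0, 0, 0, 0.1, 0]'

```text
t: 23.42
ee_pos: [0.5822, 0.0261, 0.1959]
tcp_rot: [180.0, -0.0, -14.5]
force: [0.3, -1.4, 5.3]
grip_width: 0.0424
```

>>> apply_moves --moves '[0, 0, 0.1, 0, 0, 0, 0.1, 0]'

```text
t: 23.68
ee_pos: [0.5826, 0.026, 0.1957]
tcp_rot: [180.0, -0.1, -14.5]
force: [-1.0, -1.0, 9.2]
grip_width: 0.0428
```

```bash
python3 ff.py;python3 - <<'E'
from station import eyes
from h import *
s=eyes.capture("side")
cv2.imwrite("pics/in7.png",cv2.resize(s["pixels"][130:230,235:325,::-1],None,fx=6,fy=6,interpolation=cv2.INTER_CUBIC))
E
```

```text
23.925 [-0.62 -1.09  9.14] [-0.223  0.135 -0.017] [0.5826 0.026  0.1957] [ 1.800e+02 -1.200e-01 -1.451e+01] 0.042691531348874795
```

View pics/in7.png

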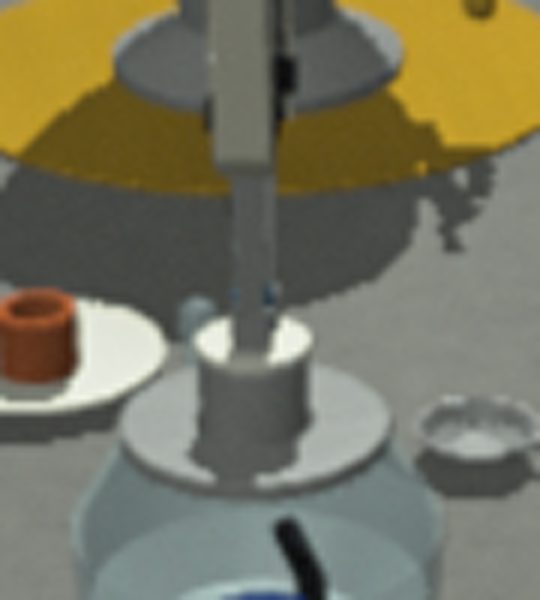

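>>> apply_moves --moves '[0, 0.05, 0.05, 0, 0, 0.05, 0.1, 0, 0, 0.05, 0.1, 0]'

```text
t: 24.35
ee_pos: [0.583, 0.0258, 0.1956]
tcp_rot: [-180.0, -0.2, -14.5]
force: [-1.2, -1.3, 12.8]
grip_width: 0.0427
```

```bash
python3 ff.py
```

```text
24.6 [-0.52 -0.78 12.7 ] [0.038 0.204 0.011] [0.583  0.0257 0.1956] [-179.96   -0.21  -14.51] 0.042873414106291065
```

>>> apply_moves --moves '[0, 0, -0.1, 0, 0, 0, -0.15, 0, 0, 0, -0.15, 0]'

```text
t: 24.98
ee_pos: [0.5823, 0.0259, 0.1957]
tcp_rot: [-180.0, -0.1, -14.5]
force: [0.3, 0.2, 6.8]
grip_width: 0.0428
```

>>> apply_moves --moves '[0, 0, 0, 0, 0, 0, 0, 0, 0, 0, 0, 0]' --hand 0.485

```text
t: 25.35
ee_pos: [0.5822, 0.0257, 0.1955]
tcp_rot: [-180.0, -0.1, -14.5]
force: [-0.3, -1.2, 6.6]
grip_width: 0.045
```

```bash
python3 ff.py;python3 - <<'E'
from station import eyes
from h import *
s=eyes.capture("side")
cv2.imwrite("pics/in8.png",cv2.resize(s["pixels"][130:230,235:325,::-1],None,fx=6,fy=6,interpolation=cv2.INTER_CUBIC))
E
```

```text
25.6 [ 0.2  -0.9   6.04] [-0.138  0.015 -0.025] [0.5822 0.0257 0.1955] [ 1.800e+02 -5.000e-02 -1.451e+01] 0.0456010049780752
```

View pics/in8.png

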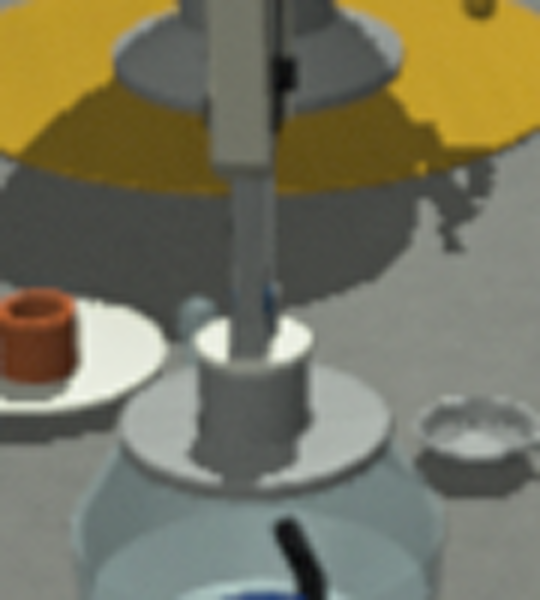

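>>> apply_moves --moves '[0, 0, -0.2, 0, 0, 0, -0.6, 0, 0, 0, -1.5, 0, 0, 0, -3, 0, 0, 0, -4.5, 0]'

```text
t: 26.28
ee_pos: [0.5821, 0.0258, 0.2415]
tcp_rot: [-180.0, -0.0, -14.5]
force: [1.0, -0.3, -0.1]
grip_width: 0.0453
```

```bash
python3 mv.py .483 -.2408 .24 -14.3; python3 - <<'E'
from station import eyes
from h import *
s=eyes.capture("side")
cv2.imwrite("pics/in9.png",cv2.resize(s["pixels"][130:230,235:325,::-1],None,fx=6,fy=6,interpolation=cv2.INTER_CUBIC))
E
```

```text
t 26.27 pos [0.5821 0.0258 0.2415] rot [-1.7999e+02 -4.0000e-02 -1.4510e+01] F [ 1.  -0.3 -0.1] w 0.0453
cm x,y,z,spin: -2.92 28.29 0.15 -0.2
```

View pics/in9.png

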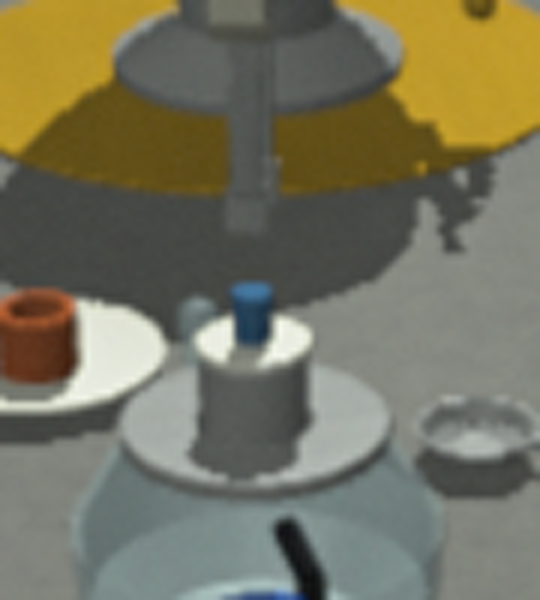

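The stopper is seated, with the flange flat and no orange showing. Next I carry the tongs back to their holder.

>>> apply_moves --moves '[-0.2, 2, 0, 0, -0.6, 6.5, 0, 0, -1.2, 11.5, 0, 0, -1.7, 16.5, 0, 0, -2.2, 21.5, 0, 0]'

```text
t: 26.95
ee_pos: [0.5049, -0.179, 0.2397]
tcp_rot: [180.0, 0.1, -14.5]
force: [0.1, -0.4, 0.1]
grip_width: 0.0457
```

>>> apply_moves --moves '[-0.5, 4.5, 0, 0, -0.7, 6.2, 0, 0, -0.7, 6.8, 0, 0, -0.7, 6.8, 0, 0]'

```text
t: 27.45
ee_pos: [0.483, -0.2404, 0.24]
tcp_rot: [-180.0, 0.0, -14.5]
force: [0.7, 0.6, -0.8]
grip_width: 0.0458
```

```bash
python3 mv.py .483 -.2408 .14 -14.3; python3 - <<'E'
from station import eyes
from h import *
s=eyes.capture("side");t=eyes.capture("top")
import pickle; pickle.dump((s,t),open("p5.pkl","wb"))
a=cv2.resize(s["pixels"][150:360,170:310,::-1],None,fx=2.7,fy=2.7,interpolation=cv2.INTER_CUBIC); b=cv2.resize(t["pixels"][180:240,215:285,::-1],None,fx=5,fy=5,interpolation=cv2.INTER_CUBIC)
b=cv2.copyMakeBorder(b,0,a.shape[0]-b.shape[0],0,0,cv2.BORDER_CONSTANT); cv2.imwrite("pics/rt.png",np.hstack([a,b]))
E
python3 mv.py .483 -.2408 .14 -14.3
```

```text
t 27.45 pos [ 0.483  -0.2404  0.24  ] rot [-1.7996e+02  2.0000e-02 -1.4500e+01] F [ 0.7  0.6 -0.8] w 0.0458
cm x,y,z,spin: 0.01 0.04 10.0 -0.2
t 27.55 pos [ 0.4833 -0.2398  0.2401] rot [-1.7997e+02  1.0000e-02 -1.4430e+01] F [-0.2 -0.6 -1.1] w 0.045
cm x,y,z,spin: -0.0 0.11 10.01 -0.1
```

View pics/rt.png

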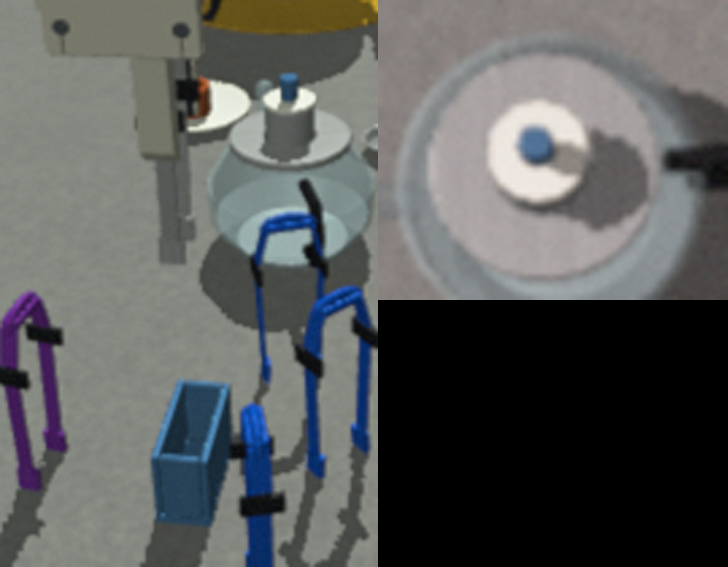

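```bash
python3 - <<'E'
from h import *
import pickle
s,t=pickle.load(open("p5.pkl","rb"))
def mm(p,win):
    im=p["pixels"]; w=(im.min(2)>170)
    hs=cv2.cvtColor(im,cv2.COLOR_RGB2HSV).astype(int); k=(hs[...,0]>98)&(hs[...,0]<120)&(hs[...,1]>90)
    return cent(0,w,win),cent(0,k,win)
a=mm(s,(262,170,295,200)); b=mm(t,(232,192,262,226)); print(a,b)
mid=lambda c:((c[2][0]+c[2][1])/2,(c[2][2]+c[2][3])/2)
print("flange",tri(s,t,mid(a[0]),mid(b[0])),"knob",tri(s,t,a[1][0],b[1][0]))
for z in (.1245,.1265,.129):
    k=proj(s,circ((.5789,.0224),.02,z)); k2=proj(t,circ((.5789,.0224),.02,z)); print(z,k.min(0).round(1),k.max(0).round(1),k2.min(0).round(1),k2.max(0).round(1))
y=np.radians(-14.45); ex=np.array([np.cos(y),np.sin(y)]);ey=np.array([-ex[1],ex[0]]);c=np.array([.4832,-.240])
for z in (.1695,.172,.175):
  print([((proj(s,[[*(c-ey*.0155+ex*(q-.0011)),z]])[0]-[170,150]+.5)*2.7).round(1).tolist() for q in (-.007,.007)])
E
```

```text
((array([278.9378882, 191.2484472]), 161, (np.int64(262), np.int64(294), np.int64(183), np.int64(199))), (array([276.5       , 181.03846154]), 52, (np.int64(274), np.int64(279), np.int64(177), np.int64(186)))) ((array([245.23206751, 209.12236287]), 237, (np.int64(236), np.int64(256), np.int64(200), np.int64(219))), (array([246.25, 208.75]), 28, (np.int64(244), np.int64(249), np.int64(206), np.int64(211))))
flange (array([0.5826, 0.0256, 0.115 ]), array([0.13, 0.15])) knob (array([0.5796, 0.0235, 0.1388]), array([0.2 , 0.23]))
0.1245 [266.4 183.4] [286.  192.1] [237.2 200.3] [257.5 220.3]
0.1265 [266.3 182.5] [286.  191.2] [237.1 200.1] [257.5 220.1]
0.129 [266.3 181.5] [286.  190.1] [237.  199.8] [257.4 219.9]
[[161.2, 263.8], [186.3, 264.9]]
[[160.9, 260.0], [186.0, 261.1]]
[[160.5, 255.4], [185.7, 256.5]]
```

```bash
python3 - <<'E'
from h import *
import pickle
s,t=pickle.load(open("p5.pkl","rb")); s0,t0=pickle.load(open("p0.pkl","rb"))
for c in (272,276,280):
    print(c,"now"); print([(r,s["pixels"][r,c].tolist()) for r in range(186,200)])
print("before",[(r,s0["pixels"][r,276].tolist()) for r in range(183,200)])
for z in (.100,.104,.1205,.1225,.125,.1265,.129):
    print(z,"front flange edge r20",proj(s,circ((.5789,.0224),.02,z)).max(0)[1].round(2),"back",proj(s,circ((.5789,.0224),.02,z)).min(0)[1].round(2),"collar r19",proj(s,circ((.5789,.0224),.019,z)).max(0)[1].round(2),"r17",proj(s,circ((.5789,.0224),.017,z)).max(0)[1].round(2),proj(s,circ((.5789,.0224),.017,z)).min(0)[1].round(2))
print("back edge now",[(r,s["pixels"][r,268:286].mean(1).astype(int).tolist()) for r in range(179,187)])
E
```

```text
272 now
[(186, [239, 242, 230]), (187, [239, 242, 230]), (188, [230, 234, 221]), (189, [218, 225, 205]), (190, [171, 176, 161]), (191, [127, 131, 120]), (192, [101, 106, 100]), (193, [90, 94, 90]), (194, [90, 93, 91]), (195, [90, 94, 90]), (196, [90, 94, 89]), (197, [91, 95, 92]), (198, [90, 95, 92]), (199, [90, 94, 91])]
276 now
[(186, [39, 65, 88]), (187, [78, 92, 101]), (188, [117, 123, 116]), (189, [130, 134, 123]), (190, [141, 145, 133]), (191, [136, 140, 127]), (192, [111, 116, 109]), (193, [92, 97, 93]), (194, [90, 93, 91]), (195, [90, 93, 90]), (196, [91, 94, 90]), (197, [89, 92, 88]), (198, [88, 94, 90]), (199, [89, 91, 89])]
280 now
[(186, [183, 191, 178]), (187, [229, 233, 219]), (188, [240, 243, 232]), (189, [239, 243, 231]), (190, [195, 201, 186]), (191, [128, 132, 125]), (192, [94, 98, 94]), (193, [85, 89, 86]), (194, [81, 85, 82]), (195, [82, 86, 83]), (196, [82, 85, 83]), (197, [82, 86, 83]), (198, [82, 84, 82]), (199, [81, 84, 82])]
before [(183, [107, 83, 67]), (184, [231, 123, 27]), (185, [203, 104, 0]), (186, [130, 82, 48]), (187, [88, 81, 74]), (188, [115, 68, 42
[... 856 characters left out ...]
72, 71, 75, 91, 102, 110, 107, 103, 89, 69, 73, 75, 75, 72, 70]), (180, [143, 124, 99, 75, 69, 68, 67, 76, 82, 79, 69, 62, 59, 72, 73, 78, 76, 78]), (181, [132, 123, 107, 80, 74, 74, 63, 65, 63, 62, 57, 52, 63, 80, 95, 116, 118, 120]), (182, [113, 107, 105, 97, 114, 126, 72, 63, 66, 61, 58, 66, 111, 151, 150, 145, 137, 134]), (183, [110, 126, 158, 179, 215, 195, 84, 62, 65, 61, 56, 66, 147, 226, 224, 210, 171, 143]), (184, [137, 186, 224, 230, 238, 216, 91, 61, 65, 61, 51, 62, 157, 239, 237, 234, 226, 210]), (185, [205, 229, 236, 236, 237, 217, 89, 62, 63, 61, 52, 63, 158, 237, 237, 235, 236, 235]), (186, [234, 237, 235, 236, 237, 218, 102, 66, 64, 62, 58, 96, 184, 236, 236, 236, 237, 238])]
```

Sub-pixel edges put the flange top about 1 mm above the free gasket's top. With a 4 mm flange that means the gasket is fully squashed, and no orange pixels remain. Now I lower the tongs.

>>> apply_moves --moves '[0, 0.08, 2, 0, 0, 0.08, 5, 0, 0, 0.08, 8, 0, 0, 0.08, 10, 0, 0, 0.08, 10, 0]'

```text
t: 28.18
ee_pos: [0.4822, -0.2397, 0.1387]
tcp_rot: [-179.9, 0.2, -14.4]
force: [-0.1, -0.4, -0.6]
grip_width: 0.0455
```

```bash
python3 mv.py .483 -.2408 .0757 -14.3; python3 - <<'E'
from station import eyes
from h import *
s=eyes.capture("side")
cv2.imwrite("pics/rt2.png",cv2.resize(s["pixels"][230:340,200:290,::-1],None,fx=5,fy=5,interpolation=cv2.INTER_CUBIC))
E
python3 mv.py .483 -.2408 .0757 -14.3
```

```text
t 28.18 pos [ 0.4822 -0.2397  0.1387] rot [-179.9     0.19  -14.4 ] F [-0.1 -0.4 -0.6] w 0.0455
cm x,y,z,spin: 0.1 0.08 6.3 -0.1
t 28.23 pos [ 0.4829 -0.2406  0.14  ] rot [-1.7996e+02  6.0000e-02 -1.4420e+01] F [ 0.8 -0.1 -0.6] w 0.0456
cm x,y,z,spin: 0.01 0.02 6.43 -0.1
```

View pics/rt2.png

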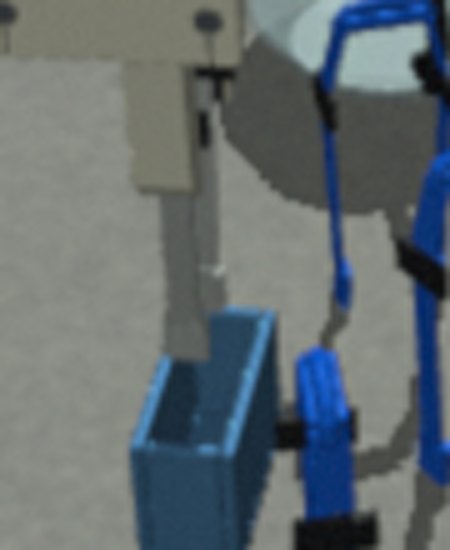

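>>> apply_moves --moves '[0, 0, 1, 0, 0, 0, 2.2, 0, 0, 0, 3.2, 0, 0, 0, 4, 0, 0, 0, 4, 0]'

```text
t: 28.85
ee_pos: [0.4822, -0.2414, 0.0993]
tcp_rot: [-180.0, 0.1, -14.5]
force: [-1.3, 0.2, -0.7]
grip_width: 0.0453
```

>>> apply_moves --moves '[0, 0, 0.7, 0, 0, 0, 1.4, 0, 0, 0, 2, 0, 0, 0, 2.2, 0, 0, 0, 2.2, 0]'

```text
t: 29.48
ee_pos: [0.4827, -0.2416, 0.078]
tcp_rot: [-180.0, 0.0, -14.5]
force: [-0.1, -0.7, -1.1]
grip_width: 0.0455
```

```bash
python3 ff.py
```

```text
29.725 [ 0.18  0.04 -0.74] [ 0.053  0.02  -0.005] [ 0.4829 -0.2418  0.0784] [ 1.7999e+02 -3.0000e-02 -1.4510e+01] 0.04534987312169499
```

>>> apply_moves --moves '[0, 0, 0.1, 0, 0, 0, 0.2, 0, 0, 0, 0.25, 0, 0, 0, 0.25, 0]'

```text
t: 30.22
ee_pos: [0.4827, -0.2417, 0.0756]
tcp_rot: [-180.0, 0.0, -14.5]
force: [-0.2, -0.2, -1.2]
grip_width: 0.0454
```

```bash
python3 ff.py
```

```text
30.475 [ 0.11 -0.13 -1.17] [0.03  0.013 0.004] [ 0.4828 -0.2417  0.0757] [-180.     -0.    -14.51] 0.045143714195303684
```

>>> apply_moves --moves '[0, 0, 0.05, 0, 0, 0, 0.1, 0, 0, 0, 0.1, 0]'

```text
t: 30.85
ee_pos: [0.483, -0.2418, 0.0749]
tcp_rot: [180.0, -0.0, -14.5]
force: [0.8, -0.1, 1.4]
grip_width: 0.0455
```

```bash
python3 ff.py
```

```text
31.1 [0.03 0.26 2.07] [ 0.132  0.008 -0.017] [ 0.4829 -0.2418  0.0749] [ 1.7999e+02 -3.0000e-02 -1.4510e+01] 0.04565868805427187
```

>>> apply_moves --moves '[0, 0, 0.05, 0, 0, 0, 0.1, 0, 0, 0, 0.1, 0]'

```text
t: 31.48
ee_pos: [0.4834, -0.2424, 0.0744]
tcp_rot: [179.9, -0.1, -14.5]
force: [-0.4, -0.9, 6.2]
grip_width: 0.0454
```

```bash
python3 ff.py; python3 - <<'E'
from station import eyes
from h import *
s=eyes.capture("side")
cv2.imwrite("pics/rt3.png",cv2.resize(s["pixels"][230:340,200:290,::-1],None,fx=5,fy=5,interpolation=cv2.INTER_CUBIC))
E
```

```text
31.725 [-0.04 -0.69  5.49] [-0.029  0.028  0.007] [ 0.4833 -0.2424  0.0744] [ 1.7993e+02 -1.0000e-01 -1.4510e+01] 0.04527097654680302
```

View pics/rt3.png

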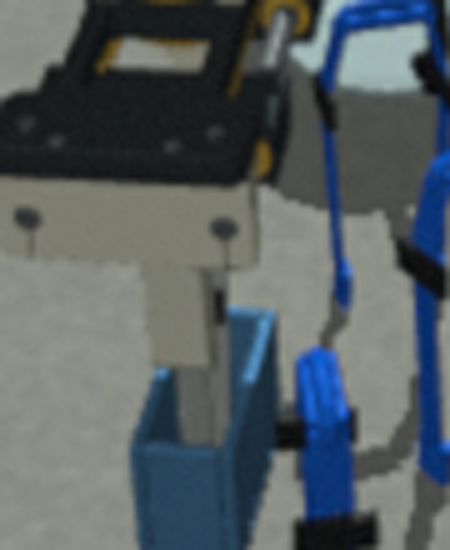

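>>> apply_moves --moves '[0, 0, -0.1, 0, 0, 0, -0.13, 0]'

```text
t: 32.02
ee_pos: [0.4825, -0.2415, 0.0746]
tcp_rot: [-180.0, 0.0, -14.5]
force: [-0.4, -1.4, -0.2]
grip_width: 0.0455
```

>>> apply_moves --moves '[0, 0, 0, 0, 0, 0, 0, 0, 0, 0, 0, 0, 0, 0, 0, 0]' --hand 0.78

```text
t: 32.52
ee_pos: [0.4827, -0.2416, 0.0749]
tcp_rot: [-180.0, 0.0, -14.5]
force: [0.5, 0.6, -0.1]
grip_width: 0.0719
```

>>> apply_moves --moves '[0, 0, -1, 0, 0, 0, -3, 0, 0, 0, -6, 0, 0, 0, -9, 0, 0, 0, -12, 0]'

```text
t: 33.15
ee_pos: [0.4828, -0.2417, 0.1967]
tcp_rot: [180.0, -0.0, -14.5]
force: [0.7, -0.2, -0.6]
grip_width: 0.0723
```

```bash
python3 mv.py .25 -.4 .25; python3 - <<'E'
from station import eyes
from h import *
s=eyes.capture("side")
cv2.imwrite("pics/rt4.png",cv2.resize(s["pixels"][230:340,200:290,::-1],None,fx=5,fy=5,interpolation=cv2.INTER_CUBIC))
E
```

```text
t 33.15 pos [ 0.4828 -0.2417  0.1967] rot [ 1.7998e+02 -4.0000e-02 -1.4510e+01] F [ 0.7 -0.2 -0.6] w 0.0723
cm x,y,z,spin: -18.57 21.16 -5.33 0
```

View pics/rt4.png

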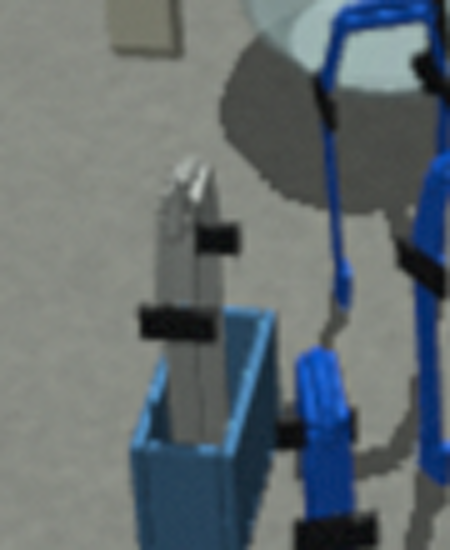

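Tongs stand upright in the holder, at side crop (190,320). I'll raise and back the arm away for a final two-view check.

>>> apply_moves --moves '[0, 0, -2, 0, -2, 2, -4, 0, -5, 5, -5, 0, -9, 9, -5, 0, -13, 13, -5, 0]'

```text
t: 33.83
ee_pos: [0.3231, -0.3355, 0.2455]
tcp_rot: [179.9, -0.1, -14.4]
force: [-0.0, -0.7, -0.2]
grip_width: 0.0727
```

>>> apply_moves --moves '[-2, 3, 0, 0, -3, 5, 0, 0, -3, 5, 0, 0, -3, 5, 0, 0]'

```text
t: 34.33
ee_pos: [0.2831, -0.3754, 0.245]
tcp_rot: [-180.0, -0.0, -14.5]
force: [0.1, -0.5, 0.2]
grip_width: 0.0726
```

```bash
python3 - <<'E'
from station import arm,eyes
from h import *
import pickle
s=eyes.capture("side");t=eyes.capture("top"); pickle.dump((s,t),open("p6.pkl","wb"))
s0,t0=pickle.load(open("p0.pkl","rb"))
o=arm.get_obs(); print(o["t"],o["ee_pos"])
d=cv2.absdiff(t["pixels"],t0["pixels"]).max(2)
print("diff jar",d[125:175,335:380].max(),"spoon",d[130:190,178:222].max(), "side jar",cv2.absdiff(s["pixels"],s0["pixels"]).max(2)[240:312,355:398].max())
cv2.imwrite("pics/end.png",np.vstack([cv2.resize(np.hstack([s["pixels"],t["pixels"]])[:,:,::-1],(800,300)),np.hstack([cv2.resize(s["pixels"][240:340,200:290,::-1],(270,300)),cv2.resize(s["pixels"][165:215,250:300,::-1],(300,300)),cv2.resize(t["pixels"][235:285,345:383+12,::-1],(230,300))])]))
E
```

```text
34.425 [ 0.28337809 -0.37518585  0.24503331]
diff jar 13 spoon 8 side jar 13
```

View pics/end.png

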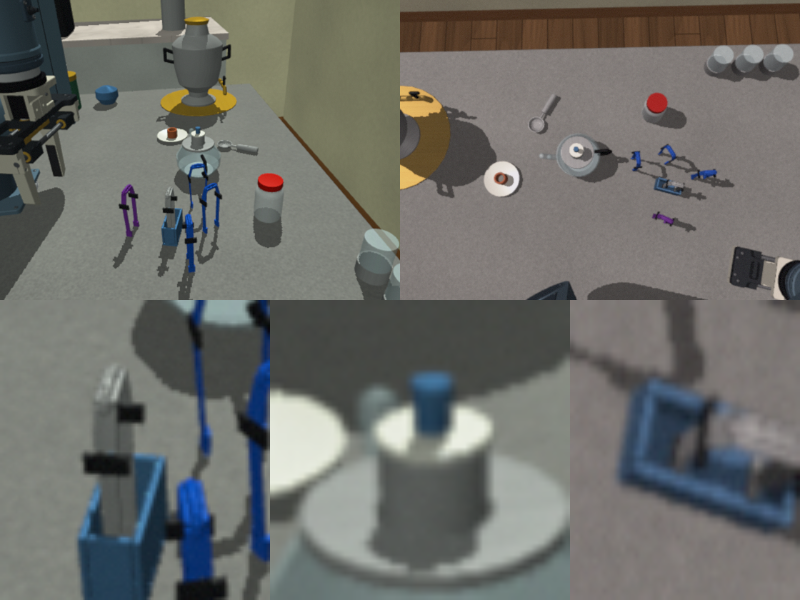

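```bash
python3 - <<'E'
from station import arm
import pickle,numpy as np
a=pickle.load(open("p5.pkl","rb"))[0]["pixels"].astype(int);b=pickle.load(open("p6.pkl","rb"))[0]["pixels"].astype(int)
print(abs(a-b)[176:196,264:290].max())
print(arm.job_done())
E
```

```text
18
the job is handed in; nothing more can be done
None
```

The stopper is pressed home in the teapot lid, the tongs are back in their holder, and I handed the job in at about 34 s of the 64 s. The hand-in gave no verdict.

**What I did:**
- I took the steel tongs from the blue holder, squeezed them on the stopper's knob until the plates stopped about 43 mm apart, and lifted it off its ring.
- The plug first caught on the edge of the lips at about 7 N. The camera position was about 3 mm off in y, so I followed the side force and shifted over.
- The stopper then went through the lips at about 6–7 N and over the gasket to a firm stop. The highest downward force I read was about 14 N.
- I opened the tongs off the knob, stood them in the holder until they touched the floor at about 7 N, and released them.

**Last checks:**
- **Stopper:** it is upright with no orange showing. Its flange top is about 1 mm above where the free gasket's top was, which fits a fully squashed gasket. It did not move between the pictures taken before and after I put the tongs back.
- **Tongs:** they stand upright and centred in the holder.
- **Jar and spoon:** they look unchanged in the pictures.
- **Disagreement:** a rough two-view reading of the knob put the stopper 2–3 mm higher than this. I trusted the firm stop, the flange edges and the hidden gasket instead.

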